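Drive out the locking pin and pull the wedged spacer

TASK

Free the orange spacer that is locked and wedged in the sprung gap of the tacking fixture: with the steel drift bar, push the brass pin through its bore from the yellow-framed side until it stops, then lay the drift down flat on the table or its rest, clear of the fixture. Grip the spacer by the top edge that shows, draw it up out of the gap without knocking the gripper or arm against the blue bridge, and stand it upright in the middle of the empty bay of the green tray, letting go only once it stands on the floor. Leave the other things where they are.

Things in the scene. Friction and masses are not known exactly. Their poses are not given: they have to be found in the camera images.
- spacer: Orange tube spacer, 130 (x) x 20 (y) x 80 (z) mm, 0.17 to 0.35 kg; origin at the centre of its underside, z up. A window through its side (x -58 to -32, z 22 to 44 mm) takes the pin. It stands in the gap; only its top 22 mm show. The sprung jaw presses it with about 12 N: once unpinned, drawing it up takes 10 to 25 N. Pulled at one end it may slip or swing in a weak grip; 80 N or more holds it.
- fixture: Tacking fixture, fixed. Origin at the centre of its underside, z up; its -x end faces the robot, within its yaw. Base plate 12 mm thick, x -107 to 128, y +-85 mm. Grey fixed jaw at y -50 to -10 mm, bare-metal sprung jaw y 10 to 40 mm (closes 4 mm when the spacer is gone), backing block 62 mm high at y 60 to 76 mm. Jaw tops are flat, bare and 70 mm above the table.
- gap (a point): Middle of the gap's mouth, 70 mm above the table, straight over the fixture's origin; axes as fixture. The gap is 20 mm wide (y), runs from x = -75 to 75 mm and is closed at both ends by stops 68 mm high. The spacer lies along x, centred in y, its middle up to 4 mm either way along x.
- bore (a point): Mouth of the pin's bore, in the -y face of the fixed jaw, framed in yellow; axes as fixture (at its x = -45, y = -50, z = 45 mm). The bore is 22 mm square, runs along y straight through both jaws and the spacer's window. The drift goes in here, pushing to +y; it must be drawn out again before the spacer can rise.
- pin_end (a point): Centre of the near end face of the brass locking pin, 12 mm diameter, 41 mm long, on the bore's axis, at the start 26 mm inside the bore's mouth. The pin runs through the spacer's window into the sprung jaw.
- pin (a joint): How far the pin has been driven to +y, m: 0 at the start, hard stop at 0.042. It is tight: about 8 N of push slides it at slow speed, and it stays where it is left. Beyond 0.036 it is clear of the spacer.
- drift: Steel drift bar, 12 mm square, 180 mm long along x, 0.18 kg, origin at its centre; red paint at its -x end, the +x end is the working end. It lies level in two notches of its rest, its centre 40 mm above the table. Held about 40 mm from its centre towards the red end, the gripper keeps clear of the bridge.
- rest: Wooden rest of the drift, fixed; origin under its centre, x along the drift. Base 190 x 50 x 8 mm; two notched posts, 14 mm thick, at x = +-70 mm, floor of the notches 34 mm and tops 48 mm above the table, notches 18 mm wide.
- bridge: Blue bridge, fixed; origin and axes as fixture. Its plate covers x -58 to 112, y +-60 mm, underside 180, top 196 mm above the table; two posts at x 88 to 112 mm, y +-30 to +-60 mm. An upright gripper hits it; leaning 35 to 40 degrees back to -x, fingers reach the spacer's top edge 55 mm from its middle. Once 60 mm up it is best drawn back (-x) a little, then out sideways.
- bay (a point): Centre of the empty bay's floor, 4 mm above the table; axes of the tray: x along the bay (202 mm inside), y across it (92 mm inside), z up. The green tray is fixed, 210 (x) x 196 (y) mm, 40 mm high, walls 4 mm, a wall along x splits it in two equal bays; the tray's centre is at y = +48 mm from here, the other bay's at y = +96 mm.
- grey_spacer: Bystander: bare-metal spacer of the same shape as the orange one, standing 80 mm high along x in the tray's other bay, origin at the centre of its underside.
- vblock_a: Bystander: steel V-block 80 x 50 x 60 mm, origin under its centre.
- vblock_b: Bystander: steel V-block 80 x 50 x 60 mm, origin under its centre.
- hammer: Bystander: hammer lying on the table, origin under its middle, along x.
- magnet_square: Bystander: red welding magnet, 90 x 18 x 104 mm, origin under its centre.
- brush: Bystander: brush lying on the table, along x.
- tube_offcut: Bystander: square steel tube 140 x 40 x 40 mm lying along its x, origin under its centre.

How it is judged:
On the way, in this order (a step that is already met when the one before it is completed fails the run):
1. the locking pin has been driven clear of the spacer (value of joint pin above 0.036 m), for 0.1 s.
2. the spacer is held by the fingers with its underside above the jaw tops (z of spacer in the frame of fixture above 0.071 m and contact force between the fingers and spacer above 1 N), for 0.1 s.
3. still held by the fingers, the spacer stands in the empty bay, on its floor (x of spacer in the frame of bay between -0.04 and 0.04 m and y of spacer in the frame of bay between -0.04 and 0.04 m and z of spacer in the frame of bay below 0.008 m and angle between spacer's own z axis and vertical below 0.12 rad and contact force between the fingers and spacer above 1 N), for 0.1 s.
At the end, for the whole second after the job is handed in: Orange spacer released, still, upright (0.12 rad) on the empty bay's floor (within 8 mm), within 40 mm of the bay's centre along and across; pin past 36 mm; drift still, level (0.17 rad), its centre below 60 mm and over 115 mm from the fixture's centre (x of spacer in the frame of bay between -0.04 and 0.04 m and y of spacer in the frame of bay between -0.04 and 0.04 m and z of spacer in the frame of bay below 0.008 m and angle between spacer's own z axis and vertical below 0.12 rad and value of joint pin above 0.036 m and height (world z) of drift below 0.06 m and angle between drift's own x axis and vertical above 1.4 rad and linear speed of each of drift, spacer below 0.02 m/s and horizontal distance between drift and fixture above 0.115 m and contact force between the fingers and spacer below 0.1 N); the robot touches nothing.
It fails at once if the gripper or arm knocks the bridge (over 10 N) (contact force between any of the fingers, the arm and bridge above 10 N).
It fails at once if the grey spacer, a V-block, the hammer, the magnet, the brush or the tube is moved by more than 30 mm (distance of any of grey_spacer, vblock_a, vblock_b, hammer, magnet_square, brush, tube_offcut from where it was at the start of the episode above 0.03 m).
It also fails if it takes over 72 s, if anything falls off the work surface, if the arm or the gripper's body presses on something with over 40 N, if the wrist force passes 120 N, or if a joint passes its speed limit or range.

ROBOT

A 6-joint arm with a two-finger parallel gripper is mounted at the origin on the work surface. World frame = base frame: x ahead of the robot, y to its left, z up, the work surface at z = 0. Lengths are in m, angles in rad, forces in N, time in s.
With the tool pointing down it reaches from about 0.425 to 0.95 m from the base axis. Payload 3.5 kg.
Tool frame: the origin (TCP) lies between the finger pads; the fingertips stand 14 mm ahead of it and the grasp point (between the pads) lies 5 mm behind it; z points along the fingers, y is the direction in which the jaws open and shut (so a half turn about z gives the same grasp; the last joint's range is limited). The gripper opens to 85 mm and grips with 20 to 120 N. Pads are 22 mm wide; open, the fingers measure 114 mm over their backs; the gripper's body (76 mm by 85 mm) begins 54 mm behind the grasp point. The pads swing forward as they close: fully open they stand 13 mm farther back than shut.
Start: joints at [-1.439, 0.286, 1.577, -0, 1.279, -0.15], TCP at [0.188, -0.648, 0.245] pointing down, gripper open.
Joint ranges: [-2.77, 2.77], [-0.9, 2.22], [0.21, 2.48], [-1.53, 4.67], [0.24, 2.81], [-2.84, 2.84]. Speed limits (rad/s): [2.79, 2.79, 3.14, 3.14, 3.14, 3.14].

INTERFACE

Orientations are given as a unit quaternion [x, y, z, w].
In Python, from plant import ctrl gives the robot as it stands. The module is installed in compiled form; this text tells all that it offers.
- The arm moves only by the tool servo_tool, never from a script. Its argument "increments" is text: rows parted by semicolons, each of 7 numbers parted by spaces: the turn, a rotation vector about the tool's x, y, z in rad, then the shift along the tool's x, y, z in cm, then the finger opening in cm, from 0 to 8.54. In form: ax ay az dx dy dz claw; .... A call has 1 to 10 rows; each row is the pose to reach, as a shift and turn from the pose commanded when the call began, along the tool's axes at that moment; what a row does not reach only later rows make up. A row lasts 1/12 s, in which the tool goes at most 41.7 mm and 7.16 degrees, less where a joint would pass 70% of its speed; a pose out of reach is approached as far as the arm can. A call with a gripper value outside its range is refused whole. The fingers move at their own pace and stop on an object; "grip_force" is the grip in N (left out, the last holds). Time passes only in rows, so rows that repeat a pose let the fingers close. It gives the time, the measured TCP pose, the force and the opening at its end, in the units of the state.
- ctrl.get_state(): the state, without advancing time (a new reading comes with each control period).
- ctrl.read_camera(name): name is "scene" or "top" or "wrist"; returns (picture, depth): 480x640x3 uint8, red, green, blue; 480x640 float32, m along the optical axis (not along the pixel's ray), 0 where there is no reading.
- ctrl.camera_info(name): a dict with "camera_matrix" (3x3 intrinsics, pixels), "world_to_cam" (4x4, takes a point from world to camera coordinates). Camera axes: x right, y down, z forward; pixel columns grow to the right and rows downward; lengths in m; the calibration is good to about 2 mm. A picture is of the moment at which its call begins: read the wrist's pose just before it. camera_info takes no time and is no camera call; for the wrist camera it gives the pose at the moment of the call.
- ctrl.sign_off(): hands the job in, once; it reports no verdict.
The state is a dict: "time": time; "qpos": joint angles; "dq": joint speeds; "joint_efforts": joint torques, N m; "eef_pos": TCP position; "tcp_rot": TCP orientation; "contact_force": force on the tool from outside, world axes, zero at the start; "wrist_torque": the same for the moment, N m; "opening": opening from 0.0 (shut) to 1.0 (fully open).
Only numpy, scipy, OpenCV 4.12 (cv2) and the standard library are available. Lean on these libraries where they do the work, as an engineer would, in place of code of your own. Each camera call takes 0.05 s, during which the arm holds its last target.

## Working session

There is one attempt and no reset: what is moved stays moved. The work goes in short steps, Python scripts to look and compute and a tool call to move; the robot and the scene stay as the last step left them, time stands still between calls to the robot, and variables do not carry over. Pictures are saved under pics/ and viewed, and the job is handed in when it is done.

Besides the shell and the picture viewer there is one more tool, called after "Emit:" as a command line: name --argument value ..., lists and objects as JSON in quotes. servo_tool: Moves the arm, as the interface text tells. Its arguments: {"type":"object","properties":{"increments":{"type":"string"},"grip_force":{"type":"number"}},"required":["increments"]}

```bash
mkdir -p pics; python3 - <<'E'
from plant import ctrl
import cv2, numpy as np
for n in ["scene","top"]:
    p,d=ctrl.read_camera(n); np.savez(f"{n}0.npz",p=p,d=d,**{k:np.array(v) for k,v in ctrl.camera_info(n).items()})
    cv2.imwrite(f"pics/{n}0.png",p[:,:,::-1]); i=ctrl.camera_info(n); print(n,np.round(i["camera_matrix"],1).tolist(),np.round(i["world_to_cam"],4).tolist(), (d>0).mean())
s=ctrl.get_state()
print({k:np.round(v,3).tolist() for k,v in s.items()})
E
```

```text
scene [[499.6, 0.0, 323.0], [0.0, 499.6, 238.6], [0.0, 0.0, 1.0]] [[0.7606, 0.6492, 0.0102, -0.324], [0.4254, -0.4864, -0.7632, -0.1727], [-0.4904, 0.5848, -0.6461, 1.5694], [0.0, 0.0, 0.0, 1.0]] 0.9960384114583334
top [[476.1, 0.0, 322.7], [0.0, 476.1, 248.2], [0.0, 0.0, 1.0]] [[0.0083, -0.9997, 0.0245, -0.0902], [-0.9894, -0.0118, -0.1444, 0.5035], [0.1447, -0.0231, -0.9892, 1.3068], [0.0, 0.0, 0.0, 1.0]] 0.99619140625
{'time': 0.1, 'qpos': [-1.439, 0.287, 1.578, -0.0, 1.279, -0.15], 'dq': [0.001, -0.001, -0.002, -0.002, -0.001, -0.001], 'joint_efforts': [0.0, -40.73, -29.37, -0.0, 0.003, -0.0], 'eef_pos': [0.188, -0.648, 0.244], 'tcp_rot': [0.99, 0.14, 0.0, -0.001], 'contact_force': [-0.604, 0.258, 0.229], 'wrist_torque': [-0.073, -0.036, 0.022], 'opening': 1.002}
```

View pics/scene0.png

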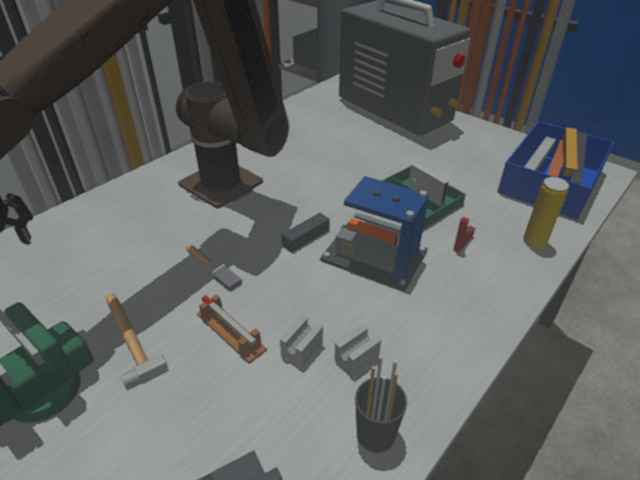

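View pics/top0.png

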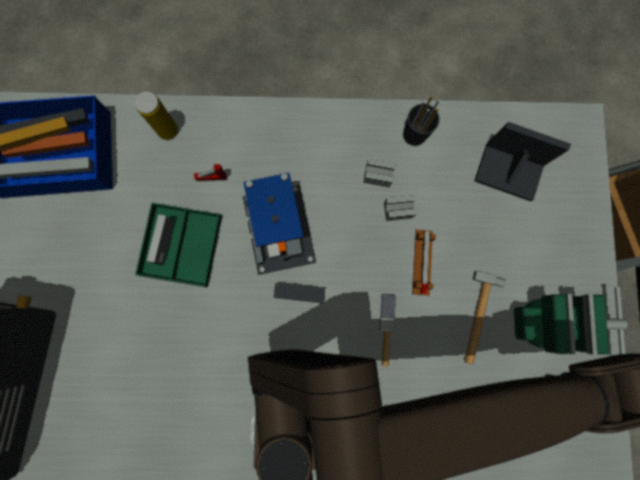

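The scene view shows the fixture with its blue bridge near (375,235), the rest and drift near (232,330), and the tray at (430,195). In the top view they are at about (280,222), (424,262) and (180,245). Next I'll measure them using depth and colour masks.

```bash
cat > h.py <<'E'
import numpy as np, cv2
def load(n): 
    z=np.load(n); return z["p"],z["d"],z["camera_matrix"],z["world_to_cam"]
def cloud(d,K,T):
    v,u=np.mgrid[:d.shape[0],:d.shape[1]]
    c=np.stack([(u-K[0,2])/K[0,0]*d,(v-K[1,2])/K[1,1]*d,d],-1)
    R=T[:3,:3];return (c-T[:3,3])@R
def ray(u,v,z,K,T):
    R=T[:3,:3];o=-R.T@T[:3,3];r=R.T@np.array([(u-K[0,2])/K[0,0],(v-K[1,2])/K[1,1],1.]);return o+r*(z-o[2])/r[2]
def proj(P,K,T):
    c=T[:3,:3]@np.asarray(P)+T[:3,3];q=K@c;return q[:2]/q[2]
def mask(p,lo,hi):
    return cv2.inRange(cv2.cvtColor(p,cv2.COLOR_RGB2HSV),np.array(lo),np.array(hi))>0
E
python3 - <<'E'
from h import *
p,d,K,T=load("top0.npz"); W=cloud(d,K,T)
def rect(m,name):
    P=W[m]; P=P[np.isfinite(P).all(1)]
    n,l,st,_=cv2.connectedComponentsWithStats(m.astype(np.uint8))
    k=1+np.argmax(st[1:,4]); m=l==k; P=W[m]
    r=cv2.minAreaRect((P[:,:2]*1000).astype(np.float32)); print(name,m.sum(),"z med",np.median(P[:,2]).round(4),"rect c",np.round(r[0],1),"size",np.round(r[1],1),"ang",round(r[2],2)); return m
roi=np.zeros(d.shape,bool)
print("table z",np.median(W[330:360,450:460,2]))
roi[150:300,230:330]=1
z=W[...,2]
rect(roi&(z>0.185)&(z<0.21),"bridge top z")
rect(roi&(z>0.008)&(z<0.30),"fixture all")
rect(roi&(z>0.055)&(z<0.08),"jaws")
roi[:]=0; roi[190:300,120:235]=1
rect(roi&(z>0.03)&(z<0.05)&mask(p,(60,60,20),(95,255,255)),"tray rim")
rect(roi&(z>0.03)&(z<0.05),"tray rim-all")
rect(roi&(z>0.07)&(z<0.09),"grey top")
roi[:]=0; roi[215:310,395:450]=1
rect(roi&(z>0.003)&(z<0.07),"rest all")
rect(roi&(z>0.039)&(z<0.07),"rest tops")
rect(roi&mask(p,(0,150,60),(6,255,255)),"red"); 
big=cv2.resize(p[140:310,120:460],None,fx=2.3,fy=2.3,interpolation=cv2.INTER_CUBIC)
cv2.imwrite("pics/topzoom.png",big[:,:,::-1])
p,d,K,T=load("scene0.npz")
big=cv2.resize(p[150:370,190:480],None,fx=2.7,fy=2.7,interpolation=cv2.INTER_CUBIC)
cv2.imwrite("pics/scenezoom.png",big[:,:,::-1])
E
```

```text
table z -0.0006347120585948625
bridge top z 3174 z med 0.1957 rect c [580.1  46.7] size [172.1 120.5] ang 12.81
fixture all 5222 z med 0.1936 rect c [563.   42.2] size [235.2 170.9] ang 12.75
jaws 396 z med 0.0692 rect c [494.2  21.8] size [46.6 90.1] ang 12.94
tray rim 625 z med 0.0374 rect c [512.  323.1] size [196.8 209. ] ang 81.05
tray rim-all 709 z med 0.0379 rect c [511.5 323.3] size [197.9 210.4] ang 81.16
grey top 425 z med 0.0834 rect c [519.8 368.8] size [ 23.  130.2] ang 79.52
rest all 1151 z med 0.0104 rect c [ 473.5 -374.1] size [ 59.9 195.5] ang 85.05
rest tops 413 z med 0.0456 rect c [ 466.5 -373.5] size [ 48.8 179.2] ang 85.76
red 48 z med 0.046 rect c [ 392.9 -369.7] size [17.3 26.9] ang 84.08
```

View pics/topzoom.png

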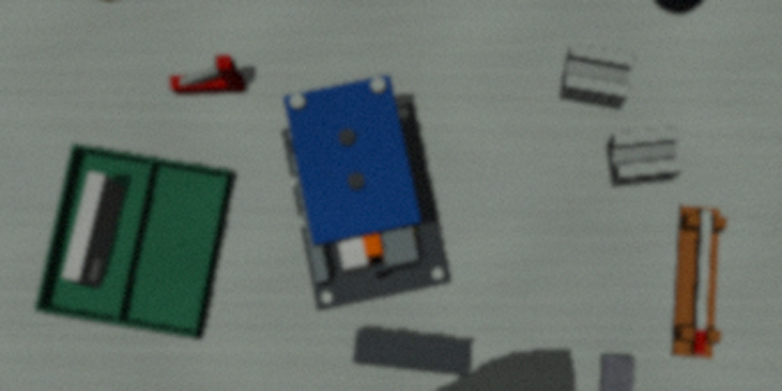

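View pics/scenezoom.png

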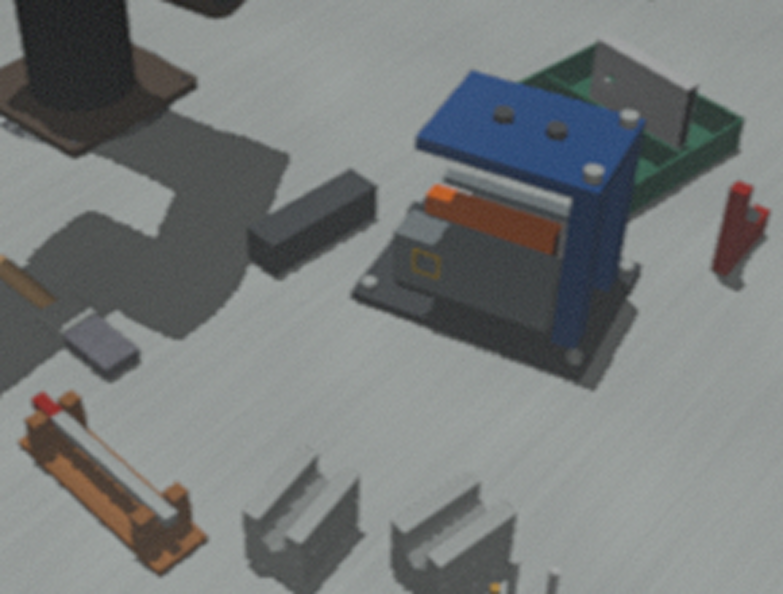

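```bash
python3 - <<'E'
from h import *
p,d,K,T=load("top0.npz"); W=cloud(d,K,T); z=W[...,2]
m=(z>0.012)&(z<0.3); m[:, :110]=0; m[350:]=0; m[:100]=0
n,l,st,ce=cv2.connectedComponentsWithStats(m.astype(np.uint8))
for k in range(1,n):
    if st[k,4]>60:
        P=W[l==k]; r=cv2.minAreaRect((P[:,:2]*1000).astype(np.float32)); print(ce[k].round(),st[k,4],"zmax",P[:,2].max().round(3),np.round(r[0]),np.round(r[1]),round(r[2],1))
# drift: between posts, height 40-50mm
roi=np.zeros(d.shape,bool); roi[225:300,405:445]=1
hsv=cv2.cvtColor(p,cv2.COLOR_RGB2HSV)
g=roi&(z>0.034)&(z<0.056)&(hsv[...,1]<60)
P=W[g]; print(g.sum(),P.mean(0),P[:,2].min(),P[:,2].max())
f=cv2.fitLine(P[:,:2].astype(np.float32),cv2.DIST_HUBER,0,.01,.01).ravel(); print("line",f,np.degrees(np.arctan2(f[1],f[0])))
s=(P[:,:2]-f[2:])@f[:2]; print(s.min(),s.max())
# scene: same
p,d,K,T=load("scene0.npz"); W=cloud(d,K,T); z=W[...,2]
hsv=cv2.cvtColor(p,cv2.COLOR_RGB2HSV)
roi=np.zeros(d.shape,bool); roi[285:365,190:275]=1
g=roi&(z>0.034)&(z<0.056)&(hsv[...,1]<60)
P=W[g]; print(g.sum(),P.mean(0))
f=cv2.fitLine(P[:,:2].astype(np.float32),cv2.DIST_HUBER,0,.01,.01).ravel(); print("line",f,np.degrees(np.arctan2(f[1],f[0])))
r=roi&mask(p,(0,150,60),(6,255,255)); P=W[r]; print("red",P.mean(0),P.min(0),P.max(0))
# bore yellow
y=mask(p,(18,120,60),(32,255,255)); y[:225]=0;y[265:]=0;y[:,:320]=0;y[:,370:]=0
P=W[y]; print("yellow",y.sum(),P.mean(0).round(4), np.argwhere(y).mean(0))
print("exp px",proj([.5202,-.0187,.045],K,T))
o=mask(p,(5,150,60),(15,255,255)); o[:215]=0;o[250:]=0;o[:,:340]=0;o[:,410:]=0
P=W[o]; a=np.radians(12.8);c=np.array([[np.cos(a),np.sin(a)],[-np.sin(a),np.cos(a)]])
L=(P[:,:2]-[.553,.040])@c.T; print("spacer local x",np.percentile(L,[1,50,99],axis=0).round(4),P[:,2].max())
# jaw fixed top + base in scene
E
```

```text
[157. 118.] 1008 zmax 0.198 [849. 377.] [45. 62.] 14.3
[421. 123.] 1100 zmax 0.216 [ 860. -358.] [87. 91.] 88.9
[518. 159.] 4250 zmax 0.167 [ 748. -640.] [182. 134.] 70.9
[379. 172.] 665 zmax 0.071 [ 728. -246.] [80. 60.] 80.2
[211. 174.] 335 zmax 0.109 [713. 245.] [20. 91.] 3.4
[275. 221.] 4586 zmax 0.211 [562.  43.] [233. 169.] 12.8
[400. 208.] 668 zmax 0.066 [ 625. -306.] [58. 82.] 6.5
[176. 242.] 1192 zmax 0.05 [511. 323.] [198. 210.] 81.1
[160. 240.] 762 zmax 0.091 [524. 368.] [ 23. 140.] 79.5
[424. 262.] 515 zmax 0.053 [ 469. -374.] [ 51. 185.] 85.8
[482. 305.] 907 zmax 0.032 [ 330. -539.] [ 89. 222.] 75.7
[298. 293.] 743 zmax 0.049 [378. -19.] [140.  40.] 84.0
[569. 322.] 5132 zmax 0.179 [ 315. -763.] [166. 294.] 0.1
[387. 318.] 615 zmax 0.027 [ 301. -268.] [ 42. 151.] 87.7
244 [ 0.48313985 -0.37392554  0.04461328] 0.03404118871698602 0.051637939359857374
line [ 0.9975052  -0.07059326  0.46589136 -0.3721433 ] -4.0480623
-0.05463568580755299 0.09026362268627741
448 [ 0.48340171 -0.37555731  0.04561619]
line [ 0.9987308  -0.05036671  0.45844477 -0.37520286] -2.887021
red [ 0.39392708 -0.3680809   0.04726303] [ 0.38160853 -0.37360426  0.04508881] [ 0.40578458 -0.36157852  0.04998896]
yellow 1 [ 0.5342 -0.0173  0.0379] [252. 351.]
exp px [346.45563329 247.77446977]
spacer local x [[-0.0603 -0.0142]
 [ 0.0132 -0.0079]
 [ 0.0642  0.009 ]] 0.8856089005534827
```

```bash
cat > mv.py <<'E'
import numpy as np,sys
from scipy.spatial.transform import Rotation as R
from plant import ctrl
def down(yaw,lean=0):  # tool x at yaw, lean>0: tool z tilts toward tool-x heading (body back to -x)
    return R.from_euler('z',yaw,degrees=True)*R.from_euler('y',-lean,degrees=True)*R.from_euler('x',180,degrees=True)
def inc(pos,Rt,name=""):
    s=ctrl.get_state(); R0=R.from_quat(s["tcp_rot"]); 
    print(name,"t",round(s["time"],2),"rv",(R0.inv()*Rt).as_rotvec().round(4),"cm",(R0.inv().apply(np.array(pos)-s["eef_pos"])*100).round(2))
    return s
E
python3 - <<'E'
from mv import *
print(down(0,37).as_matrix()[:,2])
inc([.430,-.371,.20],down(-4))
E
```

```text
[ 6.01815023e-01 -1.22464680e-16 -7.98635510e-01]
 t 0.1 rv [-2.200e-03  1.000e-04  3.516e-01] cm [ 30.98 -19.84   4.46]
```

Emit:
servo_tool --increments "0 0 0.352 31.0 -19.85 4.5 5; 0 0 0.352 31.0 -19.85 4.5 5; 0 0 0.352 31.0 -19.85 4.5 5; 0 0 0.352 31.0 -19.85 4.5 5; 0 0 0.352 31.0 -19.85 4.5 5; 0 0 0.352 31.0 -19.85 4.5 5; 0 0 0.352 31.0 -19.85 4.5 5; 0 0 0.352 31.0 -19.85 4.5 5; 0 0 0.352 31.0 -19.85 4.5 5; 0 0 0.352 31.0 -19.85 4.5 5" --grip_force 60

```text
time: 0.93
eef_pos: [0.4329, -0.3658, 0.1985]
tcp_rot: [0.999, -0.032, -0.0, -0.002]
contact_force: [-1.2, 0.9, -0.2]
opening: 0.588
```

```bash
python3 - <<'E'
from mv import *
from h import *
i=ctrl.camera_info("wrist");p,d=ctrl.read_camera("wrist")
K=np.array(i["camera_matrix"]);T=np.array(i["world_to_cam"])
np.savez("wrist1.npz",p=p,d=d,camera_matrix=K,world_to_cam=T)
cv2.imwrite("pics/wrist1.png",p[:,:,::-1])
s=ctrl.get_state();Rt=R.from_quat(s["tcp_rot"]);cam=-T[:3,:3].T@T[:3,3];print("cam in tool",Rt.inv().apply(cam-s["eef_pos"]), s["eef_pos"],s["contact_force"],s["opening"])
E
```

```text
cam in tool [ 0.08084215 -0.00251415 -0.12739237] [ 0.43162885 -0.36830963  0.1991084 ] [-0.1618571   0.38891435 -0.25772445] 0.5861687810202628
```

View pics/wrist1.png

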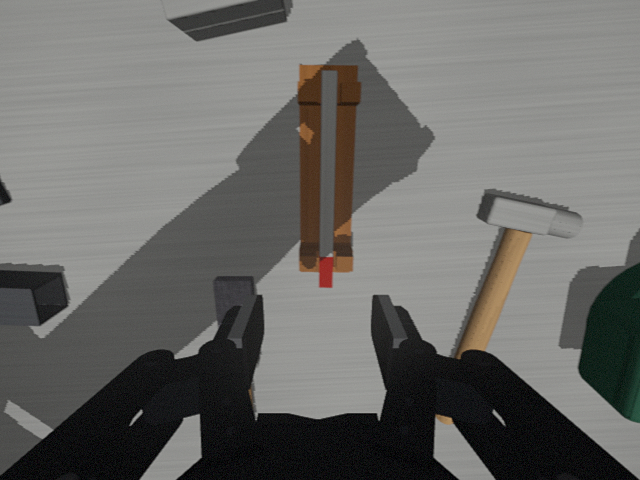

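The wrist view shows the drift at columns 320–336, rows 70–287, with its red end at (326,272). The camera sits on the tool's +x side, so during the push it would reach towards the bridge. I'll grip with the tool leaning back towards the red end to keep it clear.

```bash
python3 - <<'E'
from h import *
from mv import *
p,d,K,T=load("wrist1.npz"); hsv=cv2.cvtColor(p,cv2.COLOR_RGB2HSV); W=cloud(d,K,T)
g=(hsv[...,1]<50); roi=np.zeros(g.shape,bool); roi[72:252,310:345]=1; g&=roi
g&=(W[...,2]>.038)
n,l,st,_=cv2.connectedComponentsWithStats(g.astype(np.uint8));k=1+np.argmax(st[1:,4]);g=l==k
red=mask(p,(0,170,80),(4,255,255))|mask(p,(176,170,80),(180,255,255)); rr=np.zeros_like(red);rr[250:295,310:345]=1;red&=rr
a=np.argwhere(g|red); print(g.sum(),red.sum(),a.min(0),a.max(0),"zmed",np.median(W[g][:,2]))
pts=np.array([ray(v[1],v[0],.046,K,T)[:2] for v in a])
r=cv2.minAreaRect((pts*1000).astype(np.float32));print(r)
# per-row mid
mids=np.array([ray(a[a[:,0]==v][:,1].mean(),v,.046,K,T)[:2] for v in range(75,285,5)])
f=cv2.fitLine(mids.astype(np.float32),cv2.DIST_HUBER,0,.01,.01).ravel();f[:2]*=np.sign(f[0]);print(f,np.degrees(np.arctan2(f[1],f[0])))
s=(pts-f[2:])@f[:2];print("ends",f[2:]+s.min()*f[:2],f[2:]+s.max()*f[:2],s.max()-s.min(),"centre",f[2:]+f[:2]*(s.min()+s.max())/2)
E
```

```text
2588 336 [ 72 319] [286 336] zmed 0.04534414816441509
((466.991455078125, -375.1199951171875), (11.828962326049805, 176.12571716308594), 85.8453140258789)
[0. 0. 0. 0.] 0.0
ends [0. 0.] [0. 0.] 0.0 centre [0. 0.]<stdin>:12: RuntimeWarning: Mean of empty slice.
  ret = ret.dtype.type(ret / rcount)
```

```bash
python3 - <<'E'
from mv import *
inc([.4333,-.3727,.10],down(-4.15,28)); inc([.4333,-.3727,.036],down(-4.15,28))
E
```

```text
t 0.98 rv [-0.0038  0.4902  0.007 ] cm [0.21 0.45 9.91]
 t 0.98 rv [-0.0038  0.4902  0.007 ] cm [ 0.22  0.46 16.31]
```

Emit:
servo_tool --increments "-0.004 0.2 0.007 0.2 0.46 3 5; -0.004 0.49 0.007 0.2 0.46 7 5; -0.004 0.49 0.007 0.2 0.46 9.9 5; -0.004 0.49 0.007 0.2 0.46 9.9 5; -0.004 0.49 0.007 0.2 0.46 9.9 5; -0.004 0.49 0.007 0.2 0.46 12 5; -0.004 0.49 0.007 0.2 0.46 14 5; -0.004 0.49 0.007 0.2 0.46 15.5 5; -0.004 0.49 0.007 0.2 0.46 16.3 5; -0.004 0.49 0.007 0.2 0.46 16.3 5" --grip_force 100

```text
time: 1.82
eef_pos: [0.4316, -0.3765, 0.0364]
tcp_rot: [0.97, -0.038, 0.241, 0.01]
contact_force: [0.8, -0.4, -0.1]
opening: 0.584
```

```bash
python3 - <<'E'
from mv import *
from h import *
p,d=ctrl.read_camera("wrist")
cv2.imwrite("pics/wrist2.png",p[:,:,::-1])
inc([.4333,-.3727,.036],down(-4.15,28))
E
```

```text
t 1.87 rv [ 0.0046 -0.0006 -0.0041] cm [ 0.01 -0.44  0.18]
```

View pics/wrist2.png

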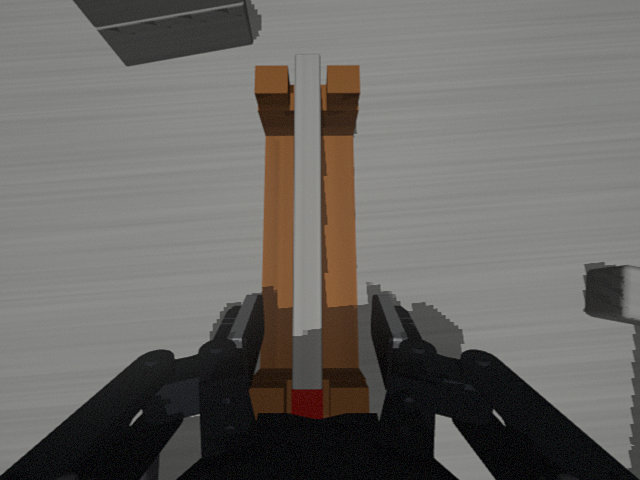

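The drift shows at column 308 and the finger middle at about 317. I'll correct the 4 mm lateral offset and then close.

Emit:
servo_tool --increments "0.004 0 -0.004 0 -0.42 0.1 5; 0.004 0 -0.004 0 -0.42 0.1 5; 0.004 0 -0.004 0 -0.42 0.1 0.5; 0.004 0 -0.004 0 -0.42 0.1 0.5; 0.004 0 -0.004 0 -0.42 0.1 0.5; 0.004 0 -0.004 0 -0.42 0.1 0.5; 0.004 0 -0.004 0 -0.42 0.1 0.5; 0.004 0 -0.004 0 -0.42 0.1 0.5; 0.004 0 -0.004 0 -0.42 0.1 0.5" --grip_force 100

```text
time: 2.62
eef_pos: [0.433, -0.3724, 0.0373]
tcp_rot: [0.969, -0.035, 0.243, 0.009]
contact_force: [-2.2, 0.5, 5.3]
opening: 0.118
```

```bash
python3 - <<'E'
from mv import *
s=inc([.4333,-.3727,.036],down(-4.15,28)); print(s["eef_pos"],s["contact_force"],s["opening"]*85,s["wrist_torque"])
s=inc([.4333,-.3727,.17],down(-4.15,28))
E
```

```text
t 2.62 rv [ 0.0009 -0.0022  0.0006] cm [-0.03  0.02  0.13]
[ 0.43301017 -0.37244561  0.0372794 ] [-2.20653568  0.54914783  5.34994161] 10.010786289533954 [0.19087886 0.22861714 0.09052186]
 t 2.62 rv [ 0.0009 -0.0022  0.0006] cm [  6.28   0.04 -11.69]
```

Emit:
servo_tool --increments "0 0 0 1.2 0 -2.3 0.5; 0 0 0 3 0 -5.6 0.5; 0 0 0 5 0 -9 0.5; 0 0 0 6.3 0 -11.7 0.5; 0 0 0 6.3 0 -11.7 0.5; 0 0 0 6.3 0 -11.7 0.5" --grip_force 100

```text
time: 3.12
eef_pos: [0.4337, -0.3728, 0.1713]
tcp_rot: [0.969, -0.034, 0.243, 0.011]
contact_force: [-0.5, 0.7, -1.9]
opening: 0.119
```

```bash
python3 - <<'E'
from mv import *
s=inc([.5618,-.2017,.17],down(102.8,28)); print(s["eef_pos"],s["contact_force"],s["opening"]*85,s["wrist_torque"])
E
```

```text
t 3.12 rv [ 0.8813  0.0019 -1.645 ] cm [ 10.16 -17.99   5.5 ]
[ 0.43367235 -0.37282167  0.17126968] [-0.45691378  0.69077078 -1.87910565] 10.076388036457583 [0.04644221 0.43178499 0.05404062]
```

Emit:
servo_tool --increments "0.8813 0 -1.645 10.16 -18 5.5 0.5; 0.8813 0 -1.645 10.16 -18 5.5 0.5; 0.8813 0 -1.645 10.16 -18 5.5 0.5; 0.8813 0 -1.645 10.16 -18 5.5 0.5; 0.8813 0 -1.645 10.16 -18 5.5 0.5; 0.8813 0 -1.645 10.16 -18 5.5 0.5; 0.8813 0 -1.645 10.16 -18 5.5 0.5; 0.8813 0 -1.645 10.16 -18 5.5 0.5; 0.8813 0 -1.645 10.16 -18 5.5 0.5; 0.8813 0 -1.645 10.16 -18 5.5 0.5"

```text
time: 3.95
eef_pos: [0.5601, -0.1999, 0.1649]
tcp_rot: [0.805, 0.54, 0.2, -0.139]
contact_force: [0.0, -0.3, -2.5]
opening: 0.121
```

```bash
python3 - <<'E'
from mv import *
s=inc([.5618,-.2017,.17],down(102.8,28)); print(s["eef_pos"],s["qpos"])
E
```

```text
t 3.95 rv [ 0.2813 -0.0054 -0.5417] cm [ 0.15  0.22 -0.5 ]
[ 0.56008086 -0.19989934  0.16489148] [-0.69710012  0.23744015  1.84568483  0.48902825  1.26492762 -0.50724444]
```

Emit:
servo_tool --increments "0.28 -0.005 -0.54 0.15 0.2 -0.5 0.5; 0.28 -0.005 -0.54 0.15 0.2 -0.5 0.5; 0.28 -0.005 -0.54 0.15 0.2 -0.5 0.5; 0.28 -0.005 -0.54 0.15 0.2 -0.5 0.5; 0.28 -0.005 -0.54 0.15 0.2 -0.5 0.5; 0.28 -0.005 -0.54 0.15 0.2 -0.5 0.5; 0.28 -0.005 -0.54 0.15 0.2 -0.5 0.5; 0.28 -0.005 -0.54 0.15 0.2 -0.5 0.5"

```text
time: 4.62
eef_pos: [0.5622, -0.2021, 0.1717]
tcp_rot: [0.609, 0.755, 0.152, -0.187]
contact_force: [0.6, -0.9, -1.5]
opening: 0.122
```

```bash
python3 - <<'E'
from mv import *
from h import *
s=inc([.5618,-.2017,.17],down(102.8,28)); print(s["eef_pos"],s["qpos"])
for n in ["wrist","scene"]:
    i=ctrl.camera_info(n);p,d=ctrl.read_camera(n)
    np.savez(n+"3.npz",p=p,d=d,**{k:np.array(v) for k,v in i.items()})
    if n=="scene": p=cv2.resize(p[150:370,190:480],None,fx=2.7,fy=2.7,interpolation=cv2.INTER_CUBIC)
    cv2.imwrite(f"pics/{n}3.png",p[:,:,::-1])
E
```

```text
t 4.62 rv [ 0.0068  0.0017 -0.0085] cm [-0.04 -0.03  0.17]
[ 0.56219128 -0.20207605  0.17171338] [-0.640025    0.351571    1.68703958  0.31559209  1.48570309 -0.9416441 ]
```

View pics/wrist3.png

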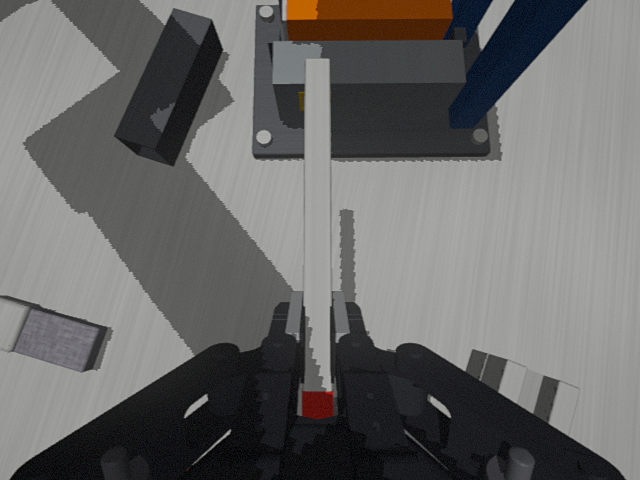

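View pics/scene3.png

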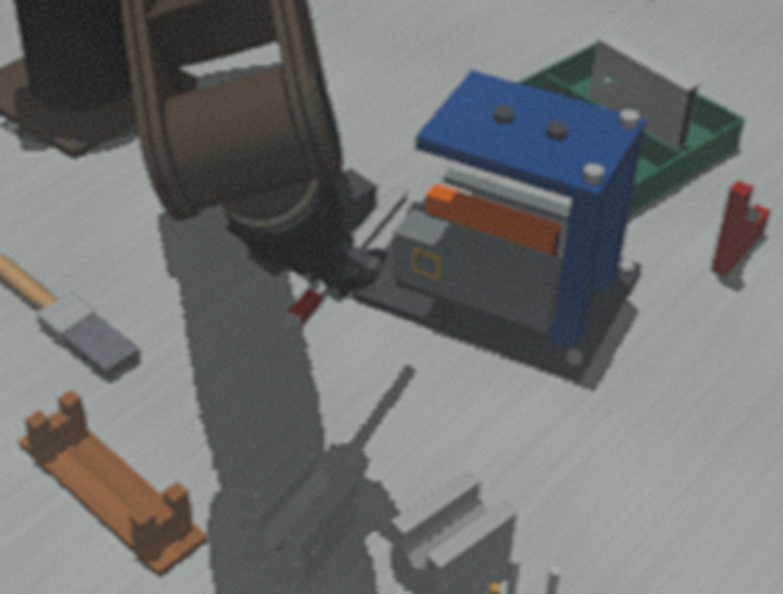

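Wrist view: the drift is held straight, with its tip at (317,60), and the yellow bore frame shows partly at (302,100). I'll measure the tip and the bore from depth.

```bash
python3 - <<'E'
from h import *
from mv import *
p,d,K,T=load("wrist3.npz"); W=cloud(d,K,T); s=ctrl.get_state()
z=W[...,2]; roi=np.zeros(z.shape,bool); roi[40:330,295:342]=1
g=roi&(z>.14)&(z<.22); P=W[g]
# top face line
f=cv2.fitLine(P.astype(np.float32),cv2.DIST_HUBER,0,.01,.01).ravel(); f[:3]*=np.sign(f[1]); print("dir",f[:3],"yaw",np.degrees(np.arctan2(f[1],f[0])),"pitch",np.degrees(np.arcsin(f[2])),"pt",f[3:])
q=(P-f[3:])@f[:3]; tip=f[3:]+f[:3]*np.percentile(q,99.7); print("tip top",tip, "rows",np.argwhere(g).min(0))
tipc=tip-[0,0,.006]; 
print("tip centre in tool", R.from_quat(s["tcp_rot"]).inv().apply(tipc-s["eef_pos"]))
# yellow frame
y=mask(p,(18,120,60),(35,255,255)); y[:80]=0; y[120:]=0; y[:,:290]=0;y[:,350:]=0
a=np.argwhere(y);print("yellow px",a.min(0),a.max(0),W[y].min(0),W[y].max(0))
# fixed jaw top z~.07, base plate top z~.012
al=np.radians(12.8);C=np.array([[np.cos(al),np.sin(al)],[-np.sin(al),np.cos(al)]])
L=W.copy(); L[...,:2]=(W[...,:2]-[.553,.040])@C.T
j=(abs(z-.07)<.004)&(d>0); j[70:]=j[70:]; 
m=np.zeros(z.shape,bool);m[35:90,265:470]=1
LJ=L[j&m]; print("jaw top z",np.median(LJ[:,2]),"local min/max",np.percentile(LJ,[0.5,99.5],axis=0).round(4))
r=cv2.minAreaRect((W[j&m][:,:2]*1000).astype(np.float32));print(r)
# jaw front face: z .03-.06
m=np.zeros(z.shape,bool);m[85:125,340:440]=1; F=W[m&(z>.02)&(z<.064)]
f2=cv2.fitLine(F[:,:2].astype(np.float32),cv2.DIST_HUBER,0,.01,.01).ravel();print("front face yaw",np.degrees(np.arctan2(f2[1],f2[0])), "local y",np.median(L[m&(z>.02)&(z<.064)][:,1]))
b=np.zeros(z.shape,bool);b[0:165,245:300]=1;B=L[b&(abs(z-.012)<.004)];print("base local",np.percentile(B,[0.5,99.5],axis=0).round(4))
E
```

```text
dir [-0.21632645  0.97615516 -0.0179975 ] yaw 102.495415 pitch -1.0312366 pt [ 0.5518081  -0.15099166  0.1796721 ]
tip top [ 0.53652067 -0.08200832  0.17840025] rows [ 59 295]
tip centre in tool [0.10871757 0.00022942 0.05778438]
yellow px [ 92 298] [110 331] [ 0.50728952 -0.19235211  0.03012449] [ 0.56036617 -0.01724696  0.32180554]
jaw top z 0.06937148838293566 local min/max [[-0.0801 -0.0513  0.0663]
 [ 0.0811 -0.005   0.0737]]
((560.1448974609375, 13.308338165283203), (169.9984130859375, 49.321250915527344), 12.28783893585205)
front face yaw 12.723305 local y -0.05065054104890214
base local [[-0.1061 -0.0857  0.0085]
 [-0.0601  0.082   0.0155]]
```

```bash
cat >> mv.py <<'E'
def align(v,u): return R.align_vectors([u],[v])[0]
M=np.array([.5202,-.0192,.045]); al=np.radians(12.72); U=np.array([-np.sin(al),np.cos(al),0])
TT=np.array([.1087,.0002,.0578])
E
python3 - <<'E'
from mv import *
f=np.array([-0.21632645,0.97615516,-0.0179975])
s=ctrl.get_state();R0=R.from_quat(s["tcp_rot"])
Rt=align(f,U)*R0; np.save("Rpush.npy",Rt.as_quat())
inc(M-U*.05-Rt.apply(TT),Rt)
E
```

```text
t 4.72 rv [ 0.0019  0.018  -0.0033] cm [-4.74 -0.21 12.15]
```

Emit:
servo_tool --increments "0.002 0.018 -0.003 -1.2 -0.1 3 0.5; 0.002 0.018 -0.003 -2.4 -0.2 6 0.5; 0.002 0.018 -0.003 -3.6 -0.2 9 0.5; 0.002 0.018 -0.003 -4.74 -0.2 12.15 0.5; 0.002 0.018 -0.003 -4.74 -0.2 12.15 0.5; 0.002 0.018 -0.003 -4.74 -0.2 12.15 0.5; 0.002 0.018 -0.003 -4.74 -0.2 12.15 0.5"

```text
time: 5.3
eef_pos: [0.5595, -0.1894, 0.0459]
tcp_rot: [0.606, 0.756, 0.157, -0.192]
contact_force: [0.2, 0.2, -1.2]
opening: 0.118
```

```bash
python3 - <<'E'
from mv import *
from h import *
Rt=R.from_quat(np.load("Rpush.npy"))
s=inc(M-U*.05-Rt.apply(TT),Rt); print(s["contact_force"])
n="wrist"
i=ctrl.camera_info(n);p,d=ctrl.read_camera(n)
np.savez(n+"4.npz",p=p,d=d,**{k:np.array(v) for k,v in i.items()})
cv2.imwrite(f"pics/{n}4.png",p[:,:,::-1])
p,d,K,T=load("wrist4.npz"); W=cloud(d,K,T)
print("mouth px",proj(M,K,T),"tip px",proj(s["eef_pos"]+R.from_quat(s["tcp_rot"]).apply(TT)+[0,0,.006],K,T))
z=W[...,2]; roi=np.zeros(z.shape,bool); roi[40:330,295:342]=1
g=roi&(z>.043)&(z<.062); P=W[g]
f=cv2.fitLine(P.astype(np.float32),cv2.DIST_HUBER,0,.01,.01).ravel(); f[:3]*=np.sign(f[1]); print("dir",f[:3],"yaw",np.degrees(np.arctan2(f[1],f[0])),"pitch",np.degrees(np.arcsin(f[2])))
q=(P-f[3:])@f[:3]; tip=f[3:]+f[:3]*np.percentile(q,99.7); print("tip c",tip-[0,0,.006],"want",M-U*.05)
E
```

```text
t 5.3 rv [0.0022 0.0028 0.0019] cm [ 0.   -0.16  0.32]
[ 0.23251379  0.16195993 -1.2461212 ]
mouth px [313.40924667 -13.42184068] tip px [316.74411819  60.96618161]
dir [-0.2203339   0.97538763  0.00848275] yaw 102.7291 pitch 0.48603132
tip c [ 0.53320729 -0.0695564   0.0488809 ] want [ 0.53120934 -0.06797289  0.045     ]
```

View pics/wrist4.png

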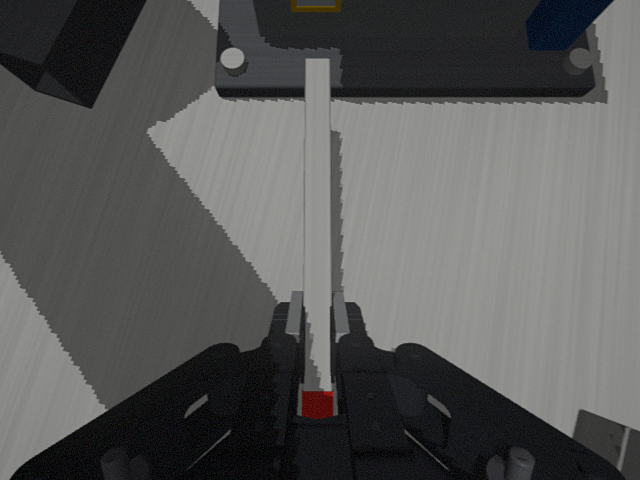

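```bash
python3 - <<'E'
from mv import *
from h import *
p,d,K,T=load("wrist4.npz")
y=mask(p,(15,120,60),(35,255,255)); y[15:]=0;y[:,:280]=0;y[:,350:]=0
a=np.argwhere(y);print(a.min(0),a.max(0))
Rm=T[:3,:3];o=-Rm.T@T[:3,3]
for u,v in [(a[:,1].min()-.5,5),(a[:,1].max()+.5,5),(316.5,a[:,0].max()+.5)]:
    r=Rm.T@np.array([(u-K[0,2])/K[0,0],(v-K[1,2])/K[1,1],1]); t=((M-o)@U)/(r@U); P=o+r*t; e=np.array([np.cos(al),np.sin(al),0]); print(P,"along e rel M",(P-M)@e,"z",P[2])
Rt=R.from_quat(np.load("Rpush.npy"))
s=inc(M-U*.05-Rt.apply(TT),Rt,"50"); inc(M-U*.008-Rt.apply(TT),Rt,"8");inc(M+U*.068-Rt.apply(TT),Rt,"-68"); print(s["eef_pos"])
E
```

```text
[  0 291] [ 11 340]
[ 0.50755207 -0.02205497  0.03382151] along e rel M -0.012966144634968878 z 0.03382150802399522
[ 0.5350331  -0.01585177  0.03385351] along e rel M 0.015206300917682816 z 0.03385351017068705
[ 0.52185151 -0.01882721  0.02956617] along e rel M 0.0016930609036143363 z 0.02956617355031768
50 t 5.35 rv [0.0034 0.0044 0.0026] cm [ 0.02 -0.22  0.43]
8 t 5.35 rv [0.0034 0.0044 0.0026] cm [ 3.7  -0.23  2.44]
-68 t 5.35 rv [0.0034 0.0044 0.0026] cm [10.38 -0.27  6.08]
[ 0.56009281 -0.18990535  0.04680016]
```

Emit:
servo_tool --increments "0.003 0.004 0.002 0.2 -0.1 0.45 0.5; 0.003 0.004 0.002 0.3 -0.1 0.45 0.5; 0.003 0.004 0.002 0.3 -0.1 0.45 0.5; 0.003 0.004 0.002 0.3 -0.1 0.45 0.5"

```text
time: 5.68
eef_pos: [0.5569, -0.1843, 0.0424]
tcp_rot: [0.606, 0.755, 0.157, -0.195]
contact_force: [0.4, 0.4, -2.0]
opening: 0.115
```

```bash
python3 - <<'E'
from mv import *
from h import *
Rt=R.from_quat(np.load("Rpush.npy"))
n="wrist"
s=inc(M-U*.05-Rt.apply(TT),Rt,"50")
i=ctrl.camera_info(n);p,d=ctrl.read_camera(n)
s=inc(M-U*.05-Rt.apply(TT),Rt,"50")
np.savez(n+"5.npz",p=p,d=d,**{k:np.array(v) for k,v in i.items()})
p,d,K,T=load("wrist5.npz"); W=cloud(d,K,T)
z=W[...,2]; roi=np.zeros(z.shape,bool); roi[40:330,295:342]=1
g=roi&(z>.040)&(z<.062); P=W[g]
f=cv2.fitLine(P.astype(np.float32),cv2.DIST_HUBER,0,.01,.01).ravel(); f[:3]*=np.sign(f[1]); print("dir",f[:3],"yaw",np.degrees(np.arctan2(f[1],f[0])),"pitch",np.degrees(np.arcsin(f[2])))
q=(P-f[3:])@f[:3]; tip=f[3:]+f[:3]*np.percentile(q,99.7); tip=tip-[0,0,.006];e=np.array([np.cos(al),np.sin(al),0])
print("tip rel M: along U",(tip-M)@U,"e",(tip-M)@e,"z",tip[2])
y=mask(p,(15,120,60),(35,255,255)); y[25:]=0;y[:,:280]=0;y[:,350:]=0
a=np.argwhere(y);print(a.min(0),a.max(0))
Rm=T[:3,:3];o=-Rm.T@T[:3,3]
for u,v in [(a[:,1].min()-.5,5),(a[:,1].max()+.5,5),(316.5,a[:,0].max()+.5)]:
    r=Rm.T@np.array([(u-K[0,2])/K[0,0],(v-K[1,2])/K[1,1],1]); t=((M-o)@U)/(r@U); P=o+r*t;  print("along e rel M",(P-M)@e,"z",P[2])
E
```

```text
50 t 5.68 rv [-0.0021 -0.0017  0.0003] cm [-0.32 -0.02 -0.25]
50 t 5.73 rv [-0.0022 -0.002   0.0001] cm [-0.31 -0.01 -0.28]
dir [-0.22119369  0.97519886  0.00778039] yaw 102.77955 pitch 0.44578788
tip rel M: along U -0.04660696274713747 e 0.00015577287415199212 z 0.04574967256694198
[  0 293] [ 15 343]
along e rel M -0.012954436311841377 z 0.03659080442858681
along e rel M 0.0148220054802109 z 0.03651882412712573
along e rel M 0.00010553951303666577 z 0.02982528141955687
```

Emit:
servo_tool --increments "0 -0.006 0 1.5 0.05 0.83 0.5; 0 -0.006 0 3 0.05 1.65 0.5; 0 -0.006 0 4 0.05 2.2 0.5; 0 -0.006 0 4.7 0.05 2.6 0.5; 0 -0.006 0 5.25 0.05 2.9 0.5; 0 -0.006 0 5.25 0.05 2.9 0.5; 0 -0.006 0 5.25 0.05 2.9 0.5"

```text
time: 6.32
eef_pos: [0.5442, -0.1256, 0.0418]
tcp_rot: [0.606, 0.756, 0.155, -0.193]
contact_force: [-0.0, -0.0, -1.6]
opening: 0.119
```

```bash
python3 - <<'E'
from mv import *
from h import *
Rt=R.from_quat(np.load("Rpush.npy"))
s=inc(M+U*.068-Rt.apply(TT),Rt,"-68");print(s["contact_force"],s["wrist_torque"])
n="wrist"
i=ctrl.camera_info(n);p,d=ctrl.read_camera(n)
np.savez(n+"6.npz",p=p,d=d,**{k:np.array(v) for k,v in i.items()})
cv2.imwrite(f"pics/{n}6.png",p[:,:,::-1])
E
```

```text
-68 t 6.32 rv [-0.0028  0.0038  0.0001] cm [ 4.8  -0.09  2.47]
[-0.0370273  -0.02585927 -1.59968471] [-0.45213318 -0.1244728  -0.05139859]
```

View pics/wrist6.png

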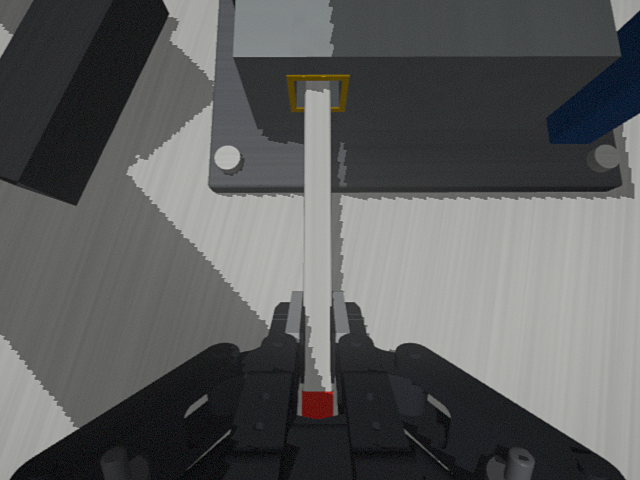

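The drift is in the bore: the frame centre is at column 319 and the drift at 317, with no contact force. Now I'll push slowly.

Emit:
servo_tool --increments "0 0 0 0.5 0.04 0.27 0.5; 0 0 0 0.97 0.05 0.53 0.5; 0 0 0 1.23 0.05 0.67 0.5; 0 0 0 1.49 0.05 0.81 0.5; 0 0 0 1.76 0.05 0.96 0.5; 0 0 0 2.02 0.05 1.1 0.5; 0 0 0 2.28 0.04 1.24 0.5; 0 0 0 2.55 0.04 1.39 0.5; 0 0 0 2.81 0.04 1.53 0.5; 0 0 0 3.08 0.04 1.68 0.5"

```text
time: 7.2
eef_pos: [0.5385, -0.0949, 0.0425]
tcp_rot: [0.607, 0.757, 0.153, -0.188]
contact_force: [0.9, -10.4, -0.9]
opening: 0.116
```

```bash
python3 - <<'E'
from mv import *
Rt=R.from_quat(np.load("Rpush.npy"))
s=inc(M+U*.068-Rt.apply(TT),Rt,"-68");print(s["contact_force"],s["wrist_torque"])
E
```

```text
-68 t 7.2 rv [-0.0002  0.0132  0.0016] cm [ 2.04 -0.21  1.02]
[  0.91949445 -10.3911311   -0.85730849] [-1.62561808 -0.15923905  0.33429869]
```

Emit:
servo_tool --increments "0 0 0 0.26 0 0.14 0.5; 0 0 0 0.53 0 0.29 0.5; 0 0 0 0.79 0 0.43 0.5; 0 0 0 1.06 0 0.57 0.5; 0 0 0 1.32 0 0.72 0.5; 0 0 0 1.58 0 0.86 0.5; 0 0 0 1.8 0 0.98 0.5; 0 0 0 1.93 0 1.05 0.5; 0 0 0 1.93 0 1.05 0.5"

```text
time: 7.95
eef_pos: [0.5338, -0.0734, 0.0426]
tcp_rot: [0.606, 0.757, 0.153, -0.188]
contact_force: [0.7, -10.4, -0.6]
opening: 0.115
```

```bash
python3 - <<'E'
from mv import *
Rt=R.from_quat(np.load("Rpush.npy"))
s=inc(M+U*.068-Rt.apply(TT),Rt,"-68");print(s["contact_force"],s["wrist_torque"])
E
```

```text
-68 t 7.95 rv [-0.0004  0.0132  0.002 ] cm [ 0.09 -0.21 -0.02]
[  0.68797836 -10.40552463  -0.63438843] [-1.60885081 -0.13415534  0.25848742]
```

Emit:
servo_tool --increments "0 0 0 0.22 0 0.12 0.5; 0 0 0 0.44 0 0.24 0.5; 0 0 0 0.62 0 0.34 0.5; 0 0 0 0.62 0 0.34 0.5; 0 0 0 0.62 0 0.34 0.5"

```text
time: 8.37
eef_pos: [0.535, -0.0727, 0.0438]
tcp_rot: [0.607, 0.759, 0.151, -0.181]
contact_force: [1.2, -26.4, 0.0]
opening: 0.122
```

```bash
python3 - <<'E'
from mv import *
from h import *
Rt=R.from_quat(np.load("Rpush.npy"))
s=inc(M+U*.068-Rt.apply(TT),Rt,"-68");print(s["contact_force"],s["wrist_torque"])
for n in ["wrist","scene"]:
    i=ctrl.camera_info(n);p,d=ctrl.read_camera(n)
    if n=="scene": p=cv2.resize(p[150:370,190:480],None,fx=2.7,fy=2.7,interpolation=cv2.INTER_CUBIC)
    cv2.imwrite(f"pics/{n}7.png",p[:,:,::-1])
E
```

```text
-68 t 8.37 rv [0.0035 0.0284 0.0057] cm [-0.   -0.35  0.07]
[ 1.20362686e+00 -2.63574655e+01  1.56673598e-02] [-3.57511006 -0.17124031  0.84340617]
```

View pics/wrist7.png

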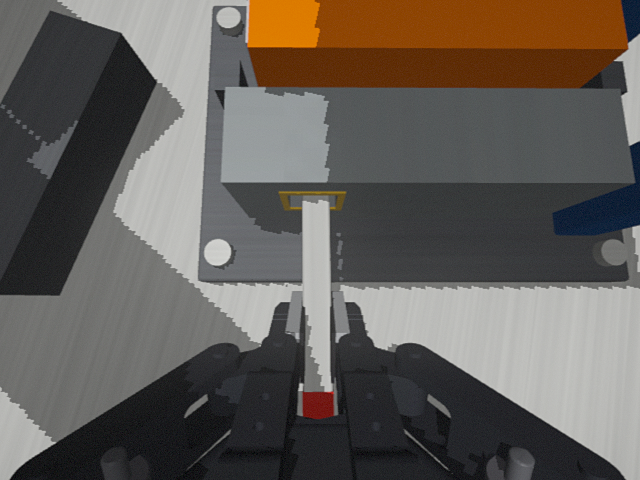

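View pics/scene7.png

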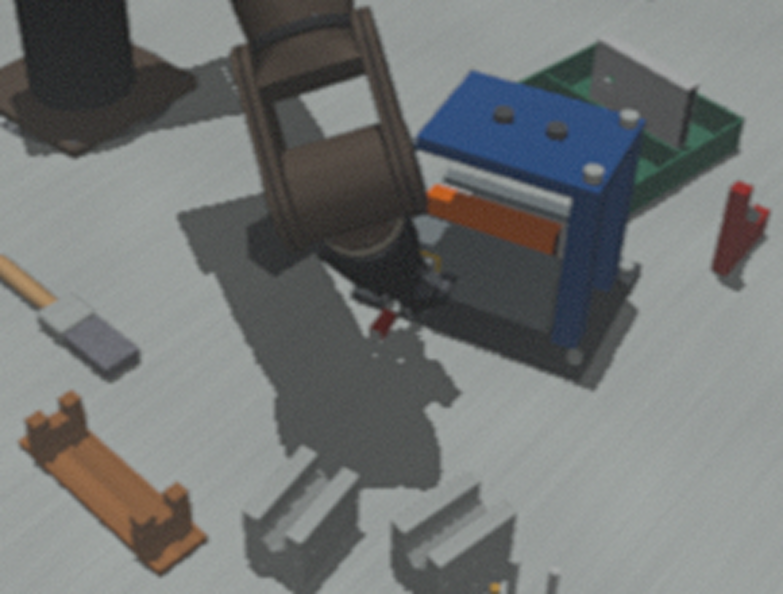

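The force rose to 26 N with no further travel, and the tip is about 68 mm inside, so the pin is at its stop. Now I'll draw the drift out.

Emit:
servo_tool --increments "0 0 0 -1.3 0 -0.71 0.5; 0 0 0 -3 0 -1.64 0.5; 0 0 0 -5 0 -2.73 0.5; 0 0 0 -7 0 -3.82 0.5; 0 0 0 -9 0 -4.9 0.5; 0 0 0 -11 0 -6 0.5; 0 0 0 -12 0 -6.5 0.5; 0 0 0 -12 0 -6.5 0.5; 0 0 0 -12 0 -6.5 0.5"

```text
time: 9.22
eef_pos: [0.5597, -0.1955, 0.0409]
tcp_rot: [0.606, 0.755, 0.156, -0.194]
contact_force: [0.1, 0.8, -2.1]
opening: 0.123
```

```bash
python3 - <<'E'
from mv import *
from h import *
Rt=down(-4.15,28)
s=inc([.4333,-.3727,.17],Rt);print(s["contact_force"],s["eef_pos"])
R0=R.from_quat(s["tcp_rot"])
print("up 13cm in tool",R0.inv().apply([0,0,13]), "lean/yaw",R0.as_matrix().round(3))
n="wrist"
i=ctrl.camera_info(n);p,d=ctrl.read_camera(n)
np.savez(n+"8.npz",p=p,d=d,**{k:np.array(v) for k,v in i.items()})
cv2.imwrite(f"pics/{n}8.png",p[:,:,::-1])
E
```

```text
t 9.22 rv [-0.8849 -0.0093  1.637 ] cm [ -6.55 -16.17 -18.33]
[ 0.10236112  0.75821808 -2.12520818] [ 0.55972475 -0.19551089  0.040859  ]
up 13cm in tool [ 6.25942384e+00 -1.94452979e-03 -1.13938409e+01] lean/yaw [[-0.189  0.976 -0.104]
 [ 0.856  0.216  0.47 ]
 [ 0.481 -0.    -0.876]]
```

View pics/wrist8.png

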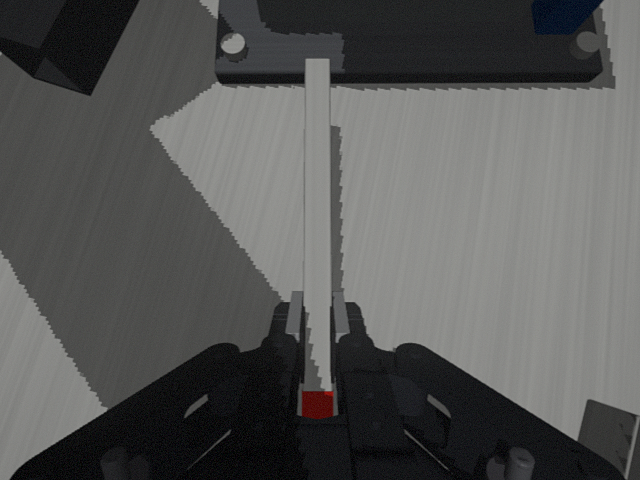

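The drift has not slipped: its tip is still at row 60. Next I'll lift it and return it to the rest.

Emit:
servo_tool --increments "0 0 0 1.9 0 -3.5 0.5; 0 0 0 3.8 0 -7 0.5; 0 0 0 5.5 0 -10 0.5; 0 0 0 6.25 0 -11.4 0.5; 0 0 0 6.25 0 -11.4 0.5; 0 0 0 6.25 0 -11.4 0.5"

```text
time: 9.77
eef_pos: [0.5599, -0.1947, 0.1716]
tcp_rot: [0.606, 0.756, 0.155, -0.193]
contact_force: [-0.8, -0.1, -3.2]
opening: 0.12
```

```bash
python3 - <<'E'
from mv import *
s=inc([.4333,-.3727,.17],down(-4.15,28));print(s["contact_force"],s["eef_pos"])
E
```

```text
t 9.77 rv [-0.8829 -0.0087  1.6406] cm [-12.89 -16.24  -6.87]
[-0.77412242 -0.14317918 -3.18596587] [ 0.55994102 -0.19473073  0.17160088]
```

Emit:
servo_tool --increments "-0.883 -0.0087 1.6406 -12.9 -16.25 -6.9 0.5; -0.883 -0.0087 1.6406 -12.9 -16.25 -6.9 0.5; -0.883 -0.0087 1.6406 -12.9 -16.25 -6.9 0.5; -0.883 -0.0087 1.6406 -12.9 -16.25 -6.9 0.5; -0.883 -0.0087 1.6406 -12.9 -16.25 -6.9 0.5; -0.883 -0.0087 1.6406 -12.9 -16.25 -6.9 0.5; -0.883 -0.0087 1.6406 -12.9 -16.25 -6.9 0.5; -0.883 -0.0087 1.6406 -12.9 -16.25 -6.9 0.5; -0.883 -0.0087 1.6406 -12.9 -16.25 -6.9 0.5; -0.883 -0.0087 1.6406 -12.9 -16.25 -6.9 0.5"

```text
time: 10.6
eef_pos: [0.4316, -0.3719, 0.1659]
tcp_rot: [0.936, 0.254, 0.234, -0.069]
contact_force: [-1.0, -0.3, -2.2]
opening: 0.115
```

```bash
python3 - <<'E'
from mv import *
s=inc([.4333,-.3727,.17],down(-4.15,28));print(s["contact_force"],s["eef_pos"])
E
```

```text
t 10.6 rv [-2.94e-01 -1.00e-04  5.29e-01] cm [ 0.29  0.15 -0.31]
[-0.99689281 -0.26872387 -2.18803072] [ 0.43158228 -0.37189896  0.16587765]
```

Emit:
servo_tool --increments "-0.294 0 0.529 0.3 0.1 -0.3 0.5; -0.294 0 0.529 0.3 0.1 -0.3 0.5; -0.294 0 0.529 0.3 0.1 -0.3 0.5; -0.294 0 0.529 0.3 0.1 -0.3 0.5; -0.294 0 0.529 0.3 0.1 -0.3 0.5; -0.294 0 0.529 0.3 0.1 -0.3 0.5; -0.294 0 0.529 0.3 0.1 -0.3 0.5; -0.294 0 0.529 0.3 0.1 -0.3 0.5"

```text
time: 11.27
eef_pos: [0.4342, -0.3731, 0.172]
tcp_rot: [0.97, -0.03, 0.243, 0.009]
contact_force: [-0.3, 1.5, -1.2]
opening: 0.11
```

```bash
python3 - <<'E'
from mv import *
from h import *
s=inc([.4333,-.3727,.17],down(-4.15,28));print(s["contact_force"],s["eef_pos"])
s=inc([.4333,-.3727,.062],down(-4.15,28))
n="wrist"
i=ctrl.camera_info(n);p,d=ctrl.read_camera(n)
np.savez(n+"9.npz",p=p,d=d,**{k:np.array(v) for k,v in i.items()})
cv2.imwrite(f"pics/{n}9.png",p[:,:,::-1])
K=i["camera_matrix"];W=cloud(d,np.array(K),np.array(i["world_to_cam"]));z=W[...,2]
roi=np.zeros(z.shape,bool); roi[40:330,290:345]=1
g=roi&(z>.15)&(z<.21); P=W[g]
f=cv2.fitLine(P.astype(np.float32),cv2.DIST_HUBER,0,.01,.01).ravel(); f[:3]*=np.sign(f[0]); print("dir",f[:3],"yaw",np.degrees(np.arctan2(f[1],f[0])),"pitch",np.degrees(np.arcsin(f[2])),f[3:])
q=(P-f[3:])@f[:3];tip=f[3:]+f[:3]*np.percentile(q,99.7);print("tip",tip,"centre",tip-.09*f[:3]-[0,0,.006])
E
```

```text
t 11.27 rv [-0.0012 -0.0021  0.0097] cm [-0.18 -0.04  0.13]
[-0.257421    1.48634854 -1.21879749] [ 0.43420822 -0.37311956  0.17198828]
 t 11.27 rv [-0.0012 -0.0021  0.0097] cm [-5.27 -0.07  9.66]
dir [ 0.9979267  -0.06432079 -0.00224093] yaw -3.6878648 pitch -0.12839603 [ 0.49653974 -0.37701136  0.17987815]
tip [ 0.55700755 -0.38090878  0.17974236] centre [ 0.46719414 -0.37511991  0.17394404]
```

View pics/wrist9.png

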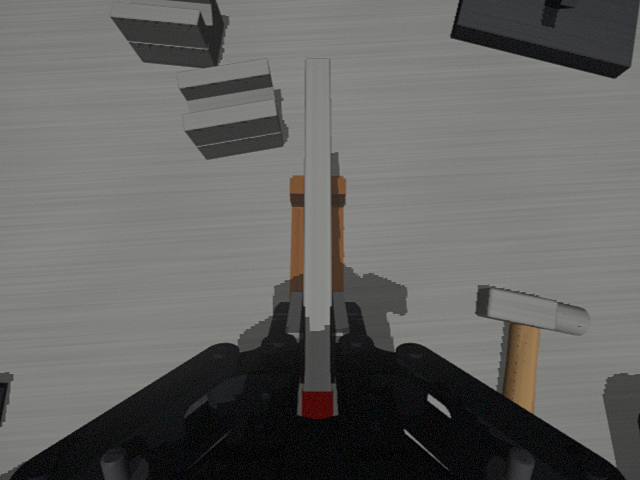

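Emit:
servo_tool --increments "0 0 0.0097 -1.8 -0.03 3.2 0.5; 0 0 0.0097 -3.5 -0.05 6.4 0.5; 0 0 0.0097 -5.27 -0.07 9.66 0.5; 0 0 0.0097 -5.27 -0.07 9.66 0.5; 0 0 0.0097 -5.27 -0.07 9.66 0.5"

```text
time: 11.73
eef_pos: [0.4328, -0.3725, 0.061]
tcp_rot: [0.97, -0.037, 0.242, 0.007]
contact_force: [-0.0, 0.1, -1.2]
opening: 0.12
```

```bash
python3 - <<'E'
from mv import *
from h import *
s=inc([.4333,-.3727,.062],down(-4.15,28));print(s["contact_force"],s["eef_pos"])
s=inc([.4333,-.3727,.040],down(-4.15,28))
s=inc([.4333,-.3727,.037],down(-4.15,28))
n="wrist"
i=ctrl.camera_info(n);p,d=ctrl.read_camera(n)
cv2.imwrite(f"pics/{n}10.png",p[:,:,::-1])
E
```

```text
t 11.73 rv [-0.0032 -0.0006 -0.0039] cm [ 0.09  0.02 -0.06]
[-0.01521196  0.1063007  -1.17416633] [ 0.4328488  -0.37249729  0.06101999]
 t 11.73 rv [-0.0032 -0.0006 -0.0039] cm [-0.95  0.03  1.88]
 t 11.73 rv [-0.0032 -0.0006 -0.0039] cm [-1.09  0.03  2.14]
```

View pics/wrist10.png

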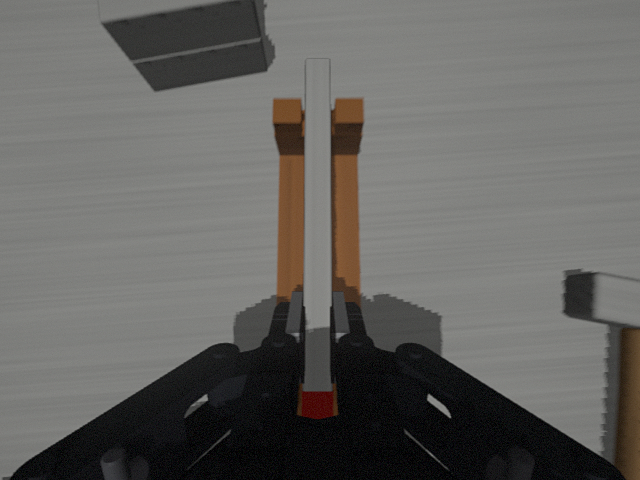

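The drift is centred over the notch (columns 301–335). I'll lower it and check for contact.

Emit:
servo_tool --increments "0 0 0 -0.5 0.03 0.9 0.5; 0 0 0 -0.8 0.03 1.5 0.5; 0 0 0 -1.0 0.03 1.92 0.5; 0 0 0 -1.08 0.03 2.1 0.5; 0 0 0 -1.1 0.03 2.15 0.5; 0 0 0 -1.1 0.03 2.15 0.5"

```text
time: 12.28
eef_pos: [0.4365, -0.3778, 0.0502]
tcp_rot: [0.968, -0.032, 0.248, 0.012]
contact_force: [-36.0, 19.8, 56.5]
opening: 0.121
```

```bash
python3 - <<'E'
from mv import *
s=inc([.4333,-.3727,.036],down(-4.15,28));print(s["contact_force"],s["eef_pos"])
E
```

```text
t 12.28 rv [ 0.0033 -0.014   0.0075] cm [-1.   -0.5   1.07]
[-36.04396948  19.83044639  56.46261701] [ 0.43650832 -0.37784558  0.0502358 ]
```

It hit something at z = 0.050, about the height of the post tops. I'll back up and look.

Emit:
servo_tool --increments "0 0 0 0.5 -0.03 -0.9 0.5; 0 0 0 1.1 -0.03 -2.15 0.5; 0 0 0 1.6 -0.03 -3 0.5; 0 0 0 1.6 -0.03 -3 0.5; 0 0 0 1.6 -0.03 -3 0.5"

```text
time: 12.7
eef_pos: [0.4348, -0.3749, 0.0749]
tcp_rot: [0.969, -0.036, 0.244, 0.011]
contact_force: [-0.7, -0.1, -1.9]
opening: 0.121
```

```bash
python3 - <<'E'
from mv import *
from h import *
s=inc([.4333,-.3727,.037],down(-4.15,28));print(s["contact_force"],s["eef_pos"])
for n in ["wrist","scene","top"]:
    i=ctrl.camera_info(n);p,d=ctrl.read_camera(n)
    np.savez(n+"11.npz",p=p,d=d,**{k:np.array(v) for k,v in i.items()})
    if n=="scene": p=cv2.resize(p[250:390,160:320],None,fx=4,fy=4,interpolation=cv2.INTER_CUBIC)
    if n=="top": p=cv2.resize(p[200:330,360:490],None,fx=4,fy=4,interpolation=cv2.INTER_CUBIC)
    cv2.imwrite(f"pics/{n}11.png",p[:,:,::-1])
p,d,K,T=load("wrist11.npz");W=cloud(d,K,T)
z=W[...,2]
m=np.zeros(z.shape,bool);m[80:260,250:380]=1
g=m&(abs(z-.048)<.006)&mask(p,(5,80,40),(20,255,255)); n,l,st,ce=cv2.connectedComponentsWithStats(g.astype(np.uint8))
for k in range(1,n):
    if st[k,4]>40: P=W[l==k];print(st[k],P.mean(0),P.min(0),P.max(0))
E
```

```text
t 12.7 rv [ 0.0045 -0.0058  0.0003] cm [-1.94 -0.22  3.26]
[-0.73638148 -0.05706498 -1.92799591] [ 0.43477083 -0.37485236  0.07494712]
[271 119  27  27 684] [ 0.54153908 -0.36388965  0.04685111] [ 0.53481018 -0.37143811  0.04200114] [ 0.55043777 -0.35608994  0.04931638]
[331 119  24  27 610] [ 0.53926845 -0.3969989   0.04688361] [ 0.53282929 -0.40387824  0.04205849] [ 0.54751108 -0.39004873  0.04903912]
```

View pics/wrist11.png

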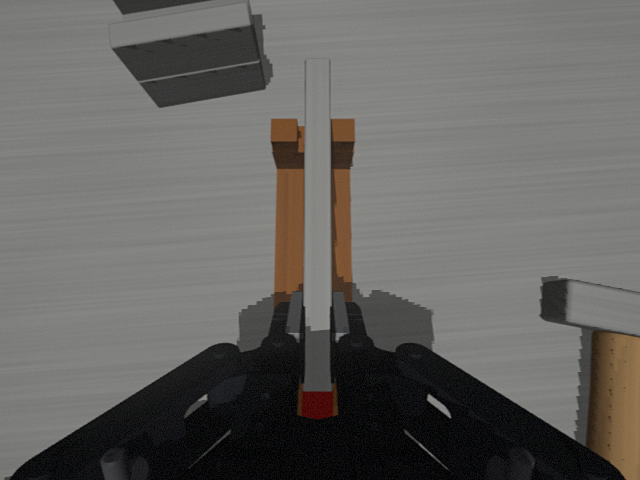

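View pics/scene11.png

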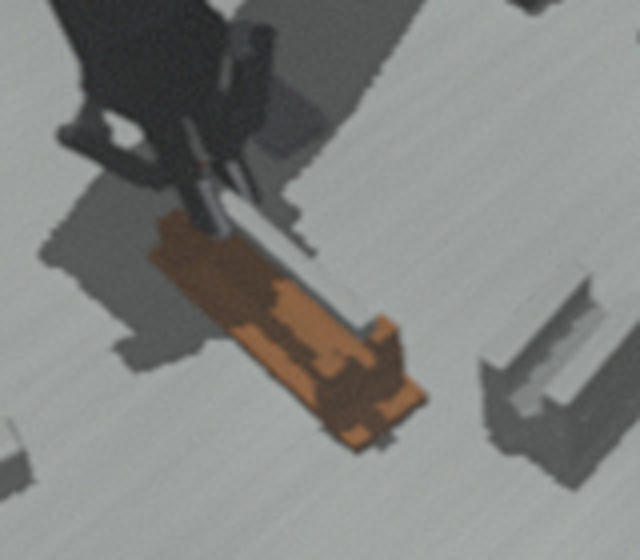

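View pics/top11.png

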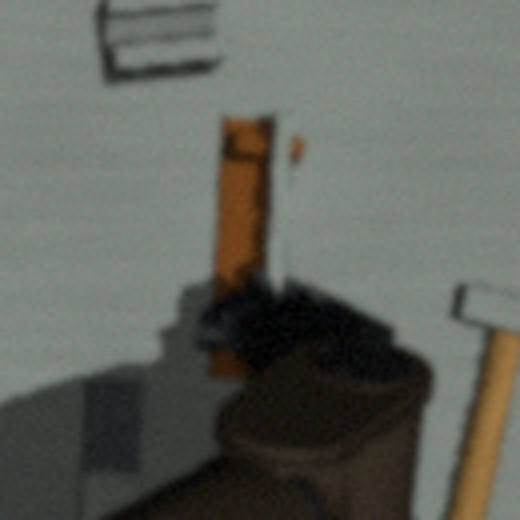

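```bash
python3 - <<'E'
from mv import *
from h import *
s=inc([.4333,-.3727,.062],down(-4.15,28));print(s["contact_force"],s["eef_pos"])
p,d,K,T=load("wrist11.npz");W=cloud(d,K,T);z=W[...,2]
roi=np.zeros(z.shape,bool); roi[40:330,290:345]=1
g=roi&(z>.07)&(z<.10); P=W[g]
f=cv2.fitLine(P.astype(np.float32),cv2.DIST_HUBER,0,.01,.01).ravel(); f[:3]*=np.sign(f[0]); print("dir",f[:3],"yaw",np.degrees(np.arctan2(f[1],f[0])),"pitch",np.degrees(np.arcsin(f[2])),f[3:])
for x in (.399,.469,.539): print(x,"drift y",f[4]+(x-f[3])*f[1]/f[0],"notch y",-.3754-(x-.469)*.0726, "drift bottom z",f[5]+(x-f[3])*f[2]/f[0]-.012)
E
```

```text
t 12.85 rv [ 0.0009 -0.0031 -0.0016] cm [-0.56 -0.07  0.9 ]
[-0.18479457  0.16805132 -1.73018829] [ 0.43397562 -0.37341807  0.07257465]
dir [ 9.9737573e-01 -7.2394446e-02  8.0696424e-04] yaw -4.1515293 pitch 0.04623565 [ 0.4904937  -0.3787383   0.08310021]
0.399 drift y -0.37209725 notch y -0.37031800000000004 drift bottom z 0.07102618
0.469 drift y -0.3771782 notch y -0.3754 drift bottom z 0.07108282
0.539 drift y -0.38225913 notch y -0.38048200000000004 drift bottom z 0.071139455
```

The arm settles slowly: it was still 2 mm off laterally just after the move, and that is what caught the post. I'll descend slower with time to settle.

Emit:
servo_tool --increments "0 0 0 -0.3 -0.05 0.6 0.5; 0 0 0 -0.56 -0.05 1.0 0.5; 0 0 0 -0.56 -0.05 1.0 0.5; 0 0 0 -0.56 -0.05 1.0 0.5; 0 0 0 -0.56 -0.05 1.0 0.5; 0 0 0 -0.56 -0.05 1.0 0.5; 0 0 0 -0.56 -0.05 1.0 0.5"

```text
time: 13.43
eef_pos: [0.4342, -0.3738, 0.0623]
tcp_rot: [0.969, -0.036, 0.244, 0.01]
contact_force: [-0.5, 0.0, -2.1]
opening: 0.123
```

```bash
python3 - <<'E'
from mv import *
from h import *
s=inc([.4333,-.3727,.037],down(-4.15,28));print(s["contact_force"],s["eef_pos"])
n="wrist";i=ctrl.camera_info(n);p,d=ctrl.read_camera(n);K=np.array(i["camera_matrix"]);T=np.array(i["world_to_cam"]);W=cloud(d,K,T);z=W[...,2]
cv2.imwrite("pics/wrist12.png",p[:,:,::-1])
roi=np.zeros(z.shape,bool); roi[40:330,290:345]=1
g=roi&(z>.056)&(z<.09); P=W[g]
f=cv2.fitLine(P.astype(np.float32),cv2.DIST_HUBER,0,.01,.01).ravel(); f[:3]*=np.sign(f[0]); print("yaw",np.degrees(np.arctan2(f[1],f[0])),"pitch",np.degrees(np.arcsin(f[2])))
for x in (.399,.469,.539): print(x,"drift y",f[4]+(x-f[3])*f[1]/f[0],"notch y",-.3754-(x-.469)*.0726, "drift bottom z",f[5]+(x-f[3])*f[2]/f[0]-.012)
s=inc([.4333,-.3727,.037],down(-4.15,28))
E
```

```text
t 13.43 rv [ 0.0026 -0.0043 -0.0011] cm [-1.28 -0.1   2.19]
[-0.45672003  0.03082637 -2.08654789] [ 0.43415405 -0.37375869  0.06231055]
yaw -4.8795633 pitch 0.013278178
0.399 drift y -0.37019202 notch y -0.37031800000000004 drift bottom z 0.058611482
0.469 drift y -0.37616798 notch y -0.3754 drift bottom z 0.05862777
0.539 drift y -0.38214394 notch y -0.38048200000000004 drift bottom z 0.05864405
 t 13.48 rv [ 0.0027 -0.0044 -0.0011] cm [-1.28 -0.1   2.19]
```

Emit:
servo_tool --increments "0 0 0 0 -0.1 0 0.5; 0 0 0 0 -0.1 0 0.5; 0 0 0 -0.2 -0.1 0.35 0.5; 0 0 0 -0.35 -0.1 0.65 0.5; 0 0 0 -0.5 -0.1 0.95 0.5; 0 0 0 -0.65 -0.1 1.2 0.5; 0 0 0 -0.8 -0.1 1.45 0.5; 0 0 0 -0.8 -0.1 1.45 0.5"

```text
time: 14.15
eef_pos: [0.4336, -0.372, 0.0445]
tcp_rot: [0.969, -0.036, 0.243, 0.009]
contact_force: [-0.5, 0.5, -2.0]
opening: 0.117
```

```bash
python3 - <<'E'
from mv import *
s=inc([.4333,-.3727,.037],down(-4.15,28));print(s["contact_force"],s["eef_pos"])
E
```

```text
t 14.15 rv [ 0.0011 -0.0031 -0.0019] cm [-0.38  0.07  0.65]
[-0.47476606  0.46342375 -2.01546862] [ 0.43359445 -0.37204444  0.04452984]
```

Now inside the notches with no contact. I'll finish lowering and then release.

Emit:
servo_tool --increments "0 0 0 -0.15 0.05 0.28 0.5; 0 0 0 -0.25 0.05 0.45 0.5; 0 0 0 -0.34 0.05 0.6 0.5; 0 0 0 -0.34 0.05 0.6 0.5; 0 0 0 -0.34 0.05 0.6 4.5; 0 0 0 -0.34 0.05 0.6 4.5; 0 0 0 -0.34 0.05 0.6 4.5; 0 0 0 -0.34 0.05 0.6 4.5; 0 0 0 -0.34 0.05 0.6 4.5; 0 0 0 -0.34 0.05 0.6 4.5"

```text
time: 14.98
eef_pos: [0.4339, -0.3732, 0.0389]
tcp_rot: [0.969, -0.036, 0.244, 0.01]
contact_force: [-0.7, -0.4, 0.4]
opening: 0.527
```

```bash
python3 - <<'E'
from mv import *
from h import *
s=inc([.4333,-.3727,.037],down(-4.15,28));print(s["contact_force"],s["eef_pos"],s["opening"])
n="wrist";i=ctrl.camera_info(n);p,d=ctrl.read_camera(n)
cv2.imwrite("pics/wrist13.png",p[:,:,::-1])
print(R.from_quat(s["tcp_rot"]).inv().apply([0,0,1]))
E
```

```text
t 14.98 rv [ 0.0027 -0.0044 -0.0011] cm [-0.14 -0.05  0.14]
[-0.74378369 -0.36853202  0.3505154 ] [ 0.43385558 -0.37323317  0.03892726] 0.5274443320224727
[ 0.47336921  0.00184843 -0.88086217]
```

View pics/wrist13.png

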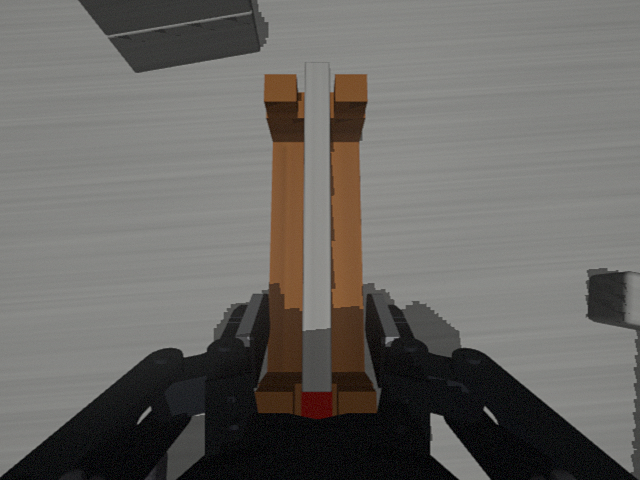

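The drift lies in both notches. I'll lift away and head for the spacer, approaching along a 38° lean.

Emit:
servo_tool --increments "0 0 0 1.5 0 -2.7 4.5; 0 0 0 3.4 0 -6.3 4.5; 0 0 0 5.3 0 -9.8 4.5; 0 0 0 7.2 0 -13.4 4.5; 0 0 0 9.4 0 -17.6 4.5; 0 0 0 9.4 0 -17.6 4.5; 0 0 0 9.4 0 -17.6 4.5" --grip_force 120

```text
time: 15.62
eef_pos: [0.4345, -0.3746, 0.2435]
tcp_rot: [0.968, -0.035, 0.246, 0.014]
contact_force: [-1.4, -0.6, -0.6]
opening: 0.527
```

```bash
cat >> mv.py <<'E'
FO=np.array([.553,.0397,0]); FY=12.72
def loc(x,y,z): return FO+R.from_euler('z',FY,degrees=True).apply([x,y,z])
E
python3 - <<'E'
from mv import *
Rt=down(FY,38); tz=Rt.as_matrix()[:,2]
s=inc(loc(-.055,0,.090)-.1*tz,Rt,"hover"); print(s["eef_pos"],s["qpos"],loc(-.055,0,.090)-.1*tz)
inc([.42,-.05,.30],Rt,"mid")
E
```

```text
hover t 15.62 rv [ 0.1707  0.1651 -0.2433] cm [ -5.52 -38.86   5.09]
[ 0.43446432 -0.3746144   0.24347318] [-1.05515642 -0.10972217  2.05861087  0.50166241  0.95480722  0.34309162] [0.43929465 0.01403368 0.16880108]
mid t 15.62 rv [ 0.1707  0.1651 -0.2433] cm [ -0.55 -32.21  -7.07]
```

Emit:
servo_tool --increments "0.17 0.165 -0.243 -0.5 -32.2 -5 4.5; 0.17 0.165 -0.243 -0.5 -32.2 -5 4.5; 0.17 0.165 -0.243 -0.5 -32.2 -5 4.5; 0.17 0.165 -0.243 -0.5 -32.2 -5 4.5; 0.17 0.165 -0.243 -0.5 -32.2 -5 4.5; 0.17 0.165 -0.243 -0.5 -32.2 -5 4.5; 0.17 0.165 -0.243 -0.5 -32.2 -5 4.5; 0.17 0.165 -0.243 -0.5 -32.2 -5 4.5; 0.17 0.165 -0.243 -0.5 -32.2 -5 4.5; 0.17 0.165 -0.243 -0.5 -32.2 -5 4.5"

```text
time: 16.45
eef_pos: [0.4288, -0.0472, 0.2776]
tcp_rot: [0.94, 0.105, 0.321, -0.041]
contact_force: [0.0, -0.5, 0.5]
opening: 0.526
```

```bash
python3 - <<'E'
from mv import *
Rt=down(FY,38); tz=Rt.as_matrix()[:,2]
s=inc(loc(-.055,0,.090)-.1*tz,Rt,"hover"); print(s["eef_pos"],s["qpos"])
E
```

```text
hover t 16.45 rv [-0.0101  0.0046 -0.0025] cm [-4.8  -5.63 10.12]
[ 0.42877927 -0.04724283  0.27760229] [-0.61728612 -0.67577319  2.42568884  0.57928223  1.00540764  0.51055088]
```

Emit:
servo_tool --increments "-0.01 0.0046 0 -4.8 -5.6 10.1 4.5; -0.01 0.0046 0 -4.8 -5.6 10.1 4.5; -0.01 0.0046 0 -4.8 -5.6 10.1 4.5; -0.01 0.0046 0 -4.8 -5.6 10.1 4.5; -0.01 0.0046 0 -4.8 -5.6 10.1 4.5; -0.01 0.0046 0 -4.8 -5.6 10.1 4.5; -0.01 0.0046 0 -4.8 -5.6 10.1 4.5"

```text
time: 17.03
eef_pos: [0.4635, 0.0084, 0.1801]
tcp_rot: [0.942, 0.101, 0.317, -0.036]
contact_force: [0.7, -0.6, 0.6]
opening: 0.53
```

```bash
python3 - <<'E'
from mv import *
from h import *
Rt=down(FY,38); tz=Rt.as_matrix()[:,2]
s=inc(loc(-.055,0,.090)-.1*tz,Rt,"hover"); print(s["eef_pos"],s["qpos"])
for n in ["wrist","scene"]:
    i=ctrl.camera_info(n);p,d=ctrl.read_camera(n)
    np.savez(n+"14.npz",p=p,d=d,**{k:np.array(v) for k,v in i.items()})
    if n=="scene": p=cv2.resize(p[150:370,190:480],None,fx=2.7,fy=2.7,interpolation=cv2.INTER_CUBIC)
    cv2.imwrite(f"pics/{n}14.png",p[:,:,::-1])
s=inc(loc(-.055,0,.090)-.1*tz,Rt,"hover")
E
```

```text
hover t 17.03 rv [ 0.0009  0.0134 -0.0074] cm [-2.47 -1.06 -0.46]
[0.46349081 0.00841079 0.18007093] [-0.38525352 -0.45772631  2.48387782  0.6067656   0.64880988  0.56779038]
hover t 17.13 rv [ 0.0016  0.0121 -0.0069] cm [-2.52 -1.06 -0.42]
```

View pics/wrist14.png

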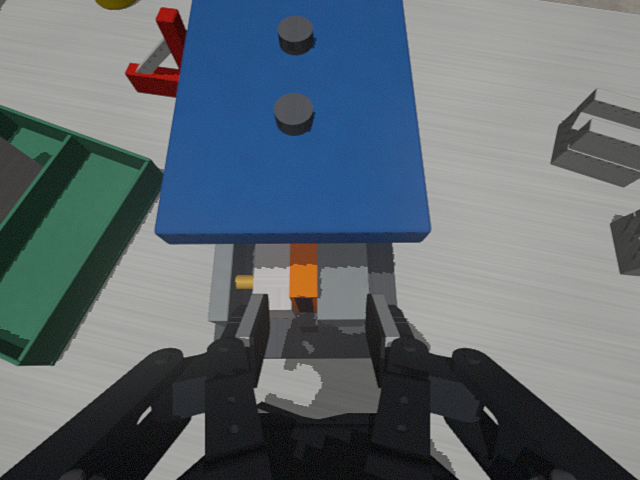

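View pics/scene14.png

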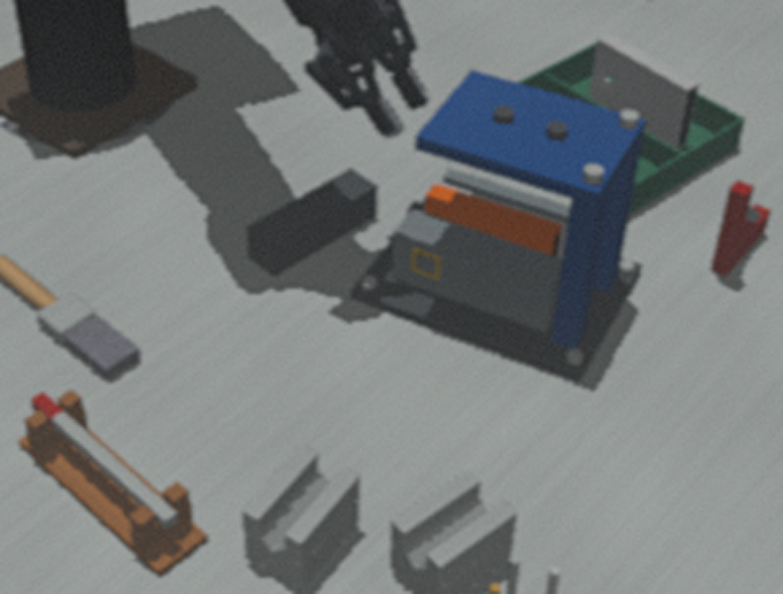

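Wrist view: the spacer's near top edge is at (303,296), and the brass pin shows driven out at (243,282). Joint 3 is at its limit here, so I'll measure and move outward.

```bash
python3 - <<'E'
from mv import *
from h import *
p,d,K,T=load("wrist14.npz");W=cloud(d,K,T)
o=mask(p,(5,150,120),(20,255,255)); o[:243]=0;o[320:]=0;o[:,:280]=0;o[:,330:]=0
a=np.argwhere(o);print(a.min(0),a.max(0),o.sum())
def L(P): return R.from_euler('z',-FY,degrees=True).apply(np.atleast_2d(P)-FO)
P=L(W[o]); top=P[abs(P[:,2]-.092)<.005]; print(len(top),np.percentile(top,[1,50,99],axis=0).round(4))
c=a[a[:,0]==280][:,1];print("edges row280",c.min(),c.max(),L(ray(c.min()-.5,280,.092,K,T)),L(ray(c.max()+.5,280,.092,K,T)))
print("near end",L(ray(303,297.5,.092,K,T)))
r=cv2.minAreaRect((W[o][abs(P[:,2]-.092)<.005][:,:2]*1000).astype(np.float32));print(r)
# bridge front edge
b=mask(p,(100,120,40),(125,255,255)); B=L(W[b]); tb=B[abs(B[:,2]-.196)<.005];print("bridge",np.percentile(tb,[.3,99.7],axis=0).round(4))
print("tcp local",L(ctrl.get_state()["eef_pos"]))
E
```

```text
[244 290] [297 317] 1414
1408 [[-0.0656 -0.0099  0.0896]
 [-0.047  -0.0004  0.0913]
 [-0.0266  0.0091  0.0928]]
edges row280 290 316 [[-0.05398462  0.00916572  0.092     ]] [[-0.05412017 -0.01019683  0.092     ]]
near end [[-0.06662686 -0.00061284  0.092     ]]
((508.08648681640625, 29.100427627563477), (40.05706787109375, 19.2449893951416), 14.052234649658203)
bridge [[-0.0572 -0.0589  0.1918]
 [ 0.0826  0.0584  0.1967]]
tcp local [[-0.09404521 -0.01079126  0.1807097 ]]
```

```bash
python3 - <<'E'
from mv import *
Rt=down(FY,35); tz=Rt.as_matrix()[:,2]
G=loc(-.058,-.0005,.090)
s=inc(G-.05*tz,Rt,"pre"); inc(G,Rt,"G")
print(s["qpos"])
E
```

```text
pre t 17.13 rv [ 0.0014 -0.0403 -0.007 ] cm [-2.44 -1.02  4.4 ]
G t 17.13 rv [ 0.0014 -0.0403 -0.007 ] cm [-2.64 -1.03  9.4 ]
[-0.38495074 -0.4590732   2.48382694  0.60687431  0.64848327  0.56796716]
```

Emit:
servo_tool --increments "0 -0.04 -0.007 0 0 2 4.5; 0 -0.04 -0.007 0 0 4 4.5; 0 -0.04 -0.007 0 0 4 4.5; 0 -0.04 -0.007 0 0 4 4.5"

```text
time: 17.47
eef_pos: [0.4867, 0.0148, 0.1477]
tcp_rot: [0.948, 0.106, 0.298, -0.034]
contact_force: [-0.4, -0.5, 1.0]
opening: 0.526
```

```bash
python3 - <<'E'
from mv import *
Rt=down(FY,35); tz=Rt.as_matrix()[:,2]
G=loc(-.058,-.0005,.090)
s=inc(G-.05*tz,Rt,"pre"); inc(G,Rt,"G")
print(s["qpos"],s["eef_pos"])
E
```

```text
pre t 17.47 rv [-0.0013  0.0024  0.0003] cm [-2.31 -0.92  0.43]
G t 17.47 rv [-0.0013  0.0024  0.0003] cm [-2.3  -0.91  5.43]
[-0.32994464 -0.30320197  2.43570408  0.60441971  0.55786226  0.57240678] [0.48670083 0.01479817 0.14765505]
```

Emit:
servo_tool --increments "0 0 0 -0.6 -0.5 0.2 4.5; 0 0 0 -1.2 -0.92 0.4 4.5; 0 0 0 -1.8 -0.92 0.43 4.5; 0 0 0 -2.3 -0.92 0.43 4.5; 0 0 0 -2.3 -0.92 0.43 4.5; 0 0 0 -2.3 -0.92 0.43 4.5"

```text
time: 17.97
eef_pos: [0.47, 0.0203, 0.1316]
tcp_rot: [0.948, 0.106, 0.298, -0.033]
contact_force: [0.3, -0.1, 0.7]
opening: 0.528
```

```bash
python3 - <<'E'
from mv import *
Rt=down(FY,35); tz=Rt.as_matrix()[:,2]
G=loc(-.058,-.0005,.090)
s=inc(G-.05*tz,Rt,"pre"); inc(G,Rt,"G")
print(s["qpos"],s["eef_pos"])
E
```

```text
pre t 17.97 rv [-0.0006  0.0014  0.0009] cm [-0.15 -0.01 -0.03]
G t 17.97 rv [-0.0006  0.0014  0.0009] cm [-0.15 -0.01  4.97]
[-0.33049997 -0.32346179  2.48453881  0.63300514  0.53366841  0.53829993] [0.4699582  0.02029816 0.13163163]
```

Emit:
servo_tool --increments "0 0 0 -0.1 0 1.5 4.5; 0 0 0 -0.15 0 3 4.5; 0 0 0 -0.15 0 4.2 4.5; 0 0 0 -0.15 0 4.9 4.5; 0 0 0 -0.15 0 4.9 4.5; 0 0 0 -0.15 0 4.9 4.5; 0 0 0 -0.15 0 4.9 4.5"

```text
time: 18.55
eef_pos: [0.4962, 0.0264, 0.0906]
tcp_rot: [0.948, 0.106, 0.298, -0.034]
contact_force: [0.6, -1.2, -0.5]
opening: 0.525
```

```bash
python3 - <<'E'
from mv import *
from h import *
Rt=down(FY,35); tz=Rt.as_matrix()[:,2]
G=loc(-.058,-.0005,.090)
s=inc(G,Rt,"G")
print(s["qpos"],s["eef_pos"],s["contact_force"])
for n in ["wrist","scene"]:
    i=ctrl.camera_info(n);p,d=ctrl.read_camera(n)
    np.savez(n+"15.npz",p=p,d=d,**{k:np.array(v) for k,v in i.items()})
    if n=="scene": p=cv2.resize(p[150:300,280:480],None,fx=3.9,fy=3.9,interpolation=cv2.INTER_CUBIC)
    cv2.imwrite(f"pics/{n}15.png",p[:,:,::-1])
s=inc(G,Rt,"G")
E
```

```text
G t 18.55 rv [-0.001   0.0017  0.0012] cm [-0.01 -0.    0.07]
[-0.28972651 -0.14535868  2.44102981  0.78110699  0.41063487  0.40002759] [0.49622302 0.02636558 0.0906395 ] [ 0.56126297 -1.15204947 -0.53896755]
G t 18.65 rv [-0.0005  0.0009  0.0014] cm [-0.05 -0.01  0.09]
```

View pics/wrist15.png

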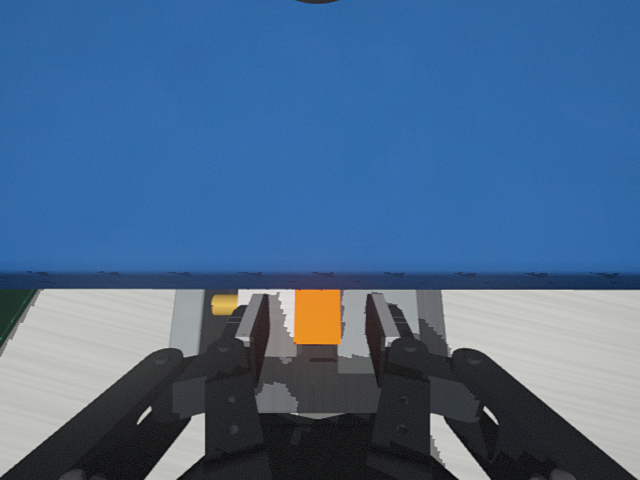

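View pics/scene15.png

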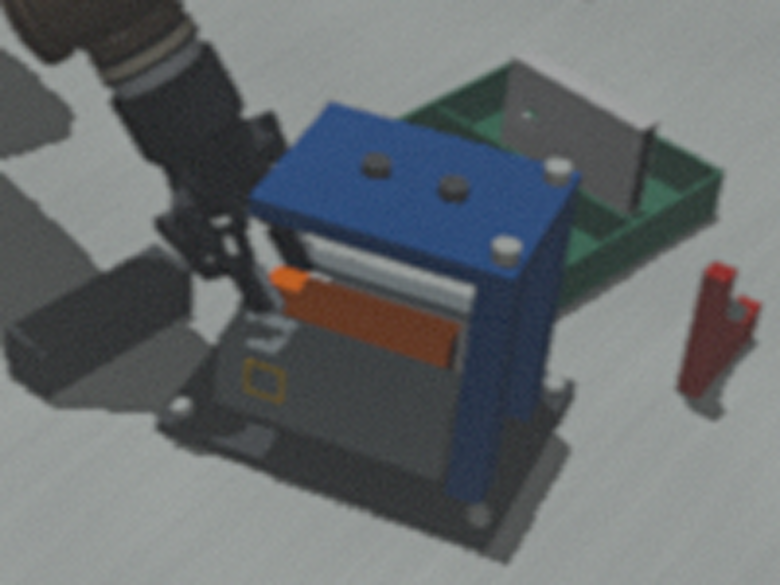

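The fingers are centred on the spacer (columns 295–342, finger middle about 317). Closing at 120 N.

Emit:
servo_tool --increments "0 0 0 0 0 0 1; 0 0 0 0 0 0 1; 0 0 0 0 0 0 1; 0 0 0 0 0 0 1; 0 0 0 0 0 0 1; 0 0 0 0 0 0 1; 0 0 0 0 0 0 1" --grip_force 120

```text
time: 19.23
eef_pos: [0.4962, 0.0265, 0.0913]
tcp_rot: [0.948, 0.107, 0.298, -0.034]
contact_force: [-12.7, -1.8, 11.3]
opening: 0.2
```

```bash
python3 - <<'E'
from mv import *
from h import *
s=ctrl.get_state()
print(s["qpos"],s["eef_pos"],s["contact_force"],s["opening"]*85,s["wrist_torque"])
for n in ["wrist"]:
    i=ctrl.camera_info(n);p,d=ctrl.read_camera(n)
    np.savez(n+"16.npz",p=p,d=d,**{k:np.array(v) for k,v in i.items()})
    cv2.imwrite(f"pics/{n}16.png",p[:,:,::-1])
print("up 1cm, back(-fx) 1cm in tool",R.from_quat(s["tcp_rot"]).inv().apply([0,0,1]),R.from_quat(s["tcp_rot"]).inv().apply(loc(-1,0,0)-loc(0,0,0)))
E
```

```text
[-0.29001264 -0.14723549  2.44116434  0.78073997  0.41255215  0.39992739] [0.49616815 0.02652034 0.09132742] [-12.72570974  -1.77412818  11.25054865] 16.99274239258883 [0.02097679 0.91312038 0.03066232]
up 1cm, back(-fx) 1cm in tool [ 5.72699315e-01 -4.14336407e-04 -8.19765407e-01] [-0.81976329 -0.00261981 -0.57269651]
```

View pics/wrist16.png

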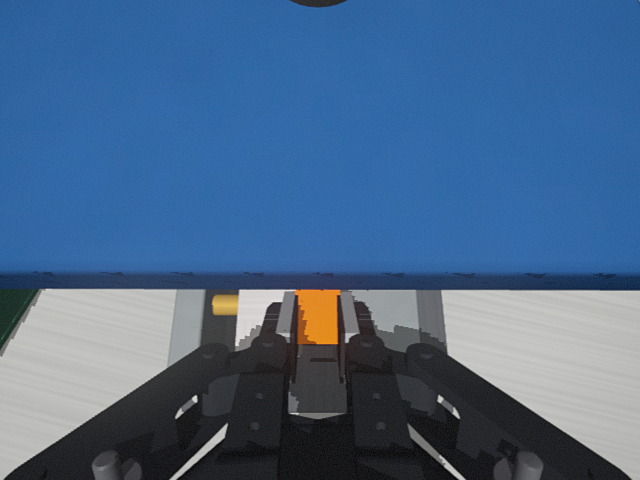

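Gripped. Now I'll draw it up slowly.

Emit:
servo_tool --increments "0 0 0 0.17 0 -0.25 1; 0 0 0 0.34 0 -0.5 1; 0 0 0 0.57 0 -0.82 1; 0 0 0 0.8 0 -1.15 1; 0 0 0 1.03 0 -1.48 1; 0 0 0 1.26 0 -1.8 1; 0 0 0 1.49 0 -2.13 1; 0 0 0 1.72 0 -2.46 1; 0 0 0 1.72 0 -2.46 1"

```text
time: 20.03
eef_pos: [0.4929, 0.0261, 0.1164]
tcp_rot: [0.949, 0.107, 0.294, -0.033]
contact_force: [-5.8, -6.6, -5.9]
opening: 0.195
```

```bash
python3 - <<'E'
from mv import *
from h import *
s=ctrl.get_state()
print(s["qpos"],s["eef_pos"],s["contact_force"],s["opening"]*85,s["wrist_torque"])
for n in ["wrist","scene"]:
    i=ctrl.camera_info(n);p,d=ctrl.read_camera(n)
    np.savez(n+"17.npz",p=p,d=d,**{k:np.array(v) for k,v in i.items()})
    if n=="scene": p=cv2.resize(p[150:300,280:480],None,fx=3.9,fy=3.9,interpolation=cv2.INTER_CUBIC)
    cv2.imwrite(f"pics/{n}17.png",p[:,:,::-1])
E
```

```text
[-0.2912508  -0.21516064  2.4350932   0.65854864  0.47302073  0.52937019] [0.49287526 0.02607005 0.11644309] [-5.7744163  -6.5503976  -5.86078743] 16.58452127697534 [-1.4456137   2.31547207 -0.68822009]
```

View pics/wrist17.png

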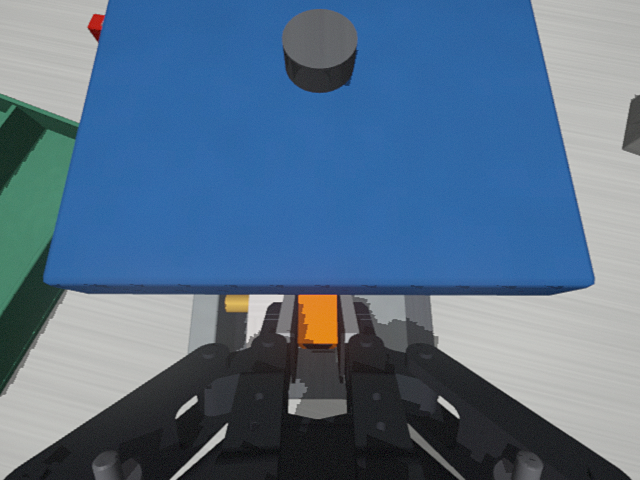

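View pics/scene17.png

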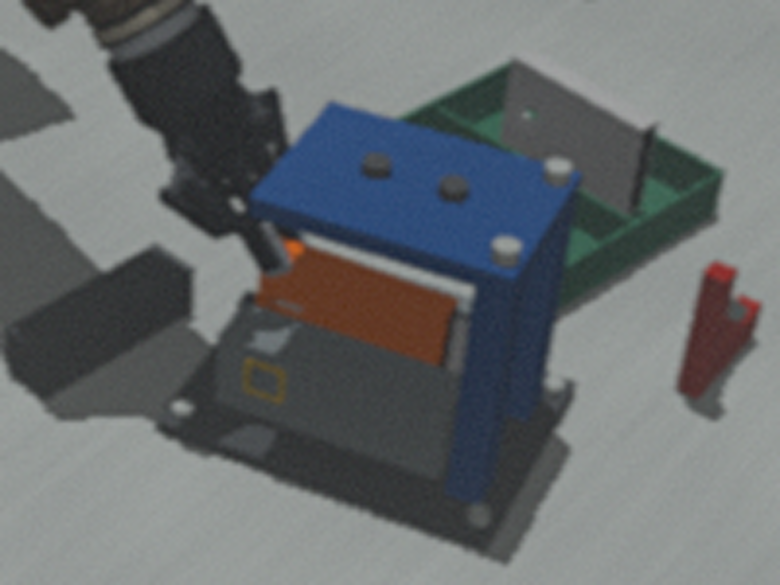

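The spacer is rising level. Continuing the lift.

Emit:
servo_tool --increments "0 0 0 0.23 0 -0.33 1; 0 0 0 0.5 0 -0.7 1; 0 0 0 0.78 0 -1.1 1; 0 0 0 1.06 0 -1.5 1; 0 0 0 1.34 0 -1.9 1; 0 0 0 1.62 0 -2.3 1; 0 0 0 1.9 0 -2.7 1; 0 0 0 2.18 0 -3.1 1; 0 0 0 2.3 0 -3.3 1; 0 0 0 2.3 0 -3.3 1"

```text
time: 20.97
eef_pos: [0.4952, 0.0267, 0.1592]
tcp_rot: [0.948, 0.106, 0.297, -0.034]
contact_force: [-0.2, -0.1, -1.2]
opening: 0.2
```

```bash
python3 - <<'E'
from mv import *
from h import *
s=ctrl.get_state()
print(s["qpos"],s["eef_pos"],s["contact_force"],s["opening"]*85,s["wrist_torque"])
for n in ["wrist","scene"]:
    i=ctrl.camera_info(n);p,d=ctrl.read_camera(n)
    np.savez(n+"18.npz",p=p,d=d,**{k:np.array(v) for k,v in i.items()})
    if n=="scene": p=cv2.resize(p[150:300,280:480],None,fx=3.9,fy=3.9,interpolation=cv2.INTER_CUBIC)
    cv2.imwrite(f"pics/{n}18.png",p[:,:,::-1])
E
```

```text
[-0.28991856 -0.29991614  2.40854366  0.5572839   0.5611991   0.65265298] [0.49517733 0.02668573 0.15923116] [-0.19611077 -0.11735418 -1.2335849 ] 17.00455527448419 [-0.1569457   0.54725547 -0.00606227]
```

View pics/wrist18.png

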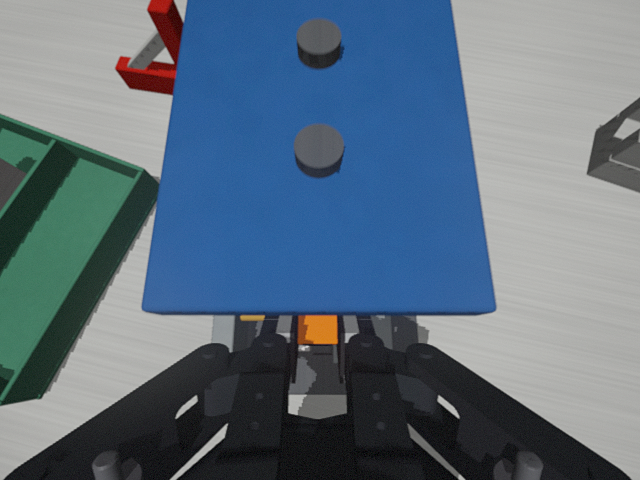

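View pics/scene18.png

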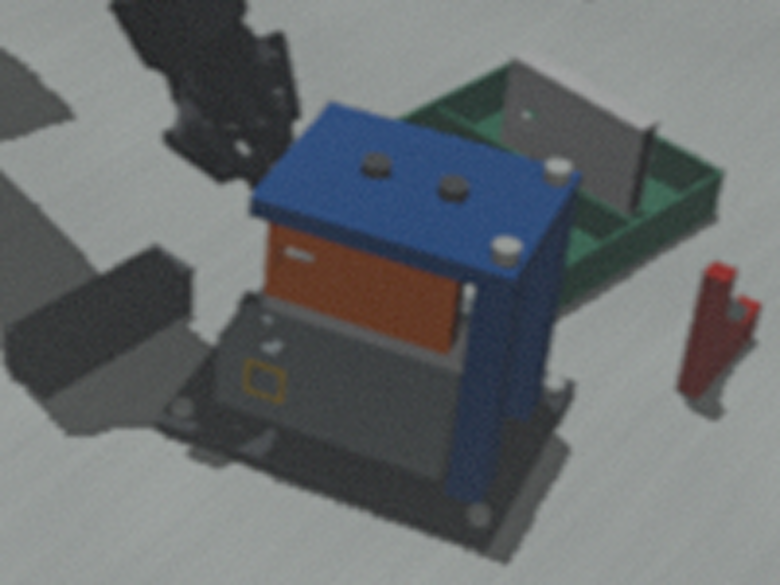

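The spacer is free and held level, its underside about 80 mm up. I'll draw it back 8 mm and then move it out sideways.

Emit:
servo_tool --increments "0 0 0 -0.35 0 -0.23 1; 0 0 0 -0.66 0 -0.46 1; 0 0 0 -0.66 -0.5 -0.46 1; 0 0 0 -0.66 -2 -0.46 1; 0 0 0 -0.66 -4 -0.46 1; 0 0 0 -0.66 -6 -0.46 1; 0 0 0 -0.66 -8 -0.46 1; 0 0 0 -0.66 -10 -0.46 1; 0 0 0 -0.66 -12 -0.46 1; 0 0 0 -0.66 -13 -0.46 1"

```text
time: 21.9
eef_pos: [0.4588, 0.1535, 0.1611]
tcp_rot: [0.948, 0.107, 0.298, -0.034]
contact_force: [-0.1, -0.4, -1.6]
opening: 0.197
```

```bash
python3 - <<'E'
from mv import *
from h import *
s=ctrl.get_state()
print(s["qpos"],s["eef_pos"],s["contact_force"],s["opening"]*85,s["wrist_torque"])
C=np.array([.504,.276,0])
for psi in (-5,):
    e=np.array([np.cos(np.radians(psi)),np.sin(np.radians(psi)),0])
    inc(C-.0575*e+[0,0,.15],down(psi,35),str(psi))
for n in ["wrist","scene"]:
    i=ctrl.camera_info(n);p,d=ctrl.read_camera(n)
    np.savez(n+"19.npz",p=p,d=d,**{k:np.array(v) for k,v in i.items()})
    if n=="scene": p=cv2.resize(p[150:300,280:480],None,fx=3.9,fy=3.9,interpolation=cv2.INTER_CUBIC)
    cv2.imwrite(f"pics/{n}19.png",p[:,:,::-1])
E
```

```text
[ 0.0670667  -0.34851844  2.43996911  0.2093997   0.45546637  1.25289359] [0.45879888 0.15350784 0.16106267] [-0.08037082 -0.40589025 -1.55286562] 16.73730280839871 [-0.15463611  0.5835836  -0.0030389 ]
-5 t 21.9 rv [-0.1803  0.0017  0.2554] cm [  0.73 -12.7    1.88]
```

View pics/wrist19.png

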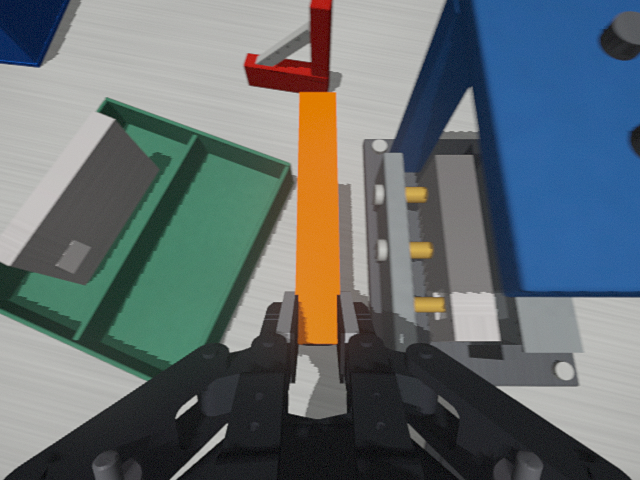

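View pics/scene19.png

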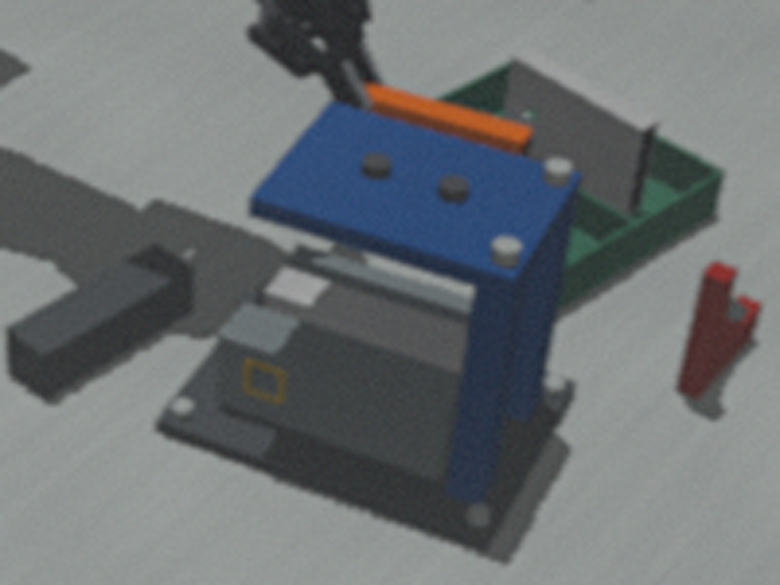

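The spacer is clear of the fixture, at columns 297–338, rows 93–343. I'll measure its pose in the hand and the bay from this view.

```bash
cat > sp.py <<'E'
from mv import *
from h import *
def spacer(p,W,zlo,zhi,e_hint):
    o=mask(p,(5,150,100),(20,255,255)); n,l,st,_=cv2.connectedComponentsWithStats(o.astype(np.uint8)); o=l==1+np.argmax(st[1:,4])
    P=W[o]; P=P[(P[:,2]>zlo)&(P[:,2]<zhi)]
    f=cv2.fitLine(P.astype(np.float32),cv2.DIST_HUBER,0,.01,.01).ravel(); f[:3]*=np.sign(f[:3]@e_hint)
    q=(P-f[3:])@f[:3]; a,b=np.percentile(q,[.5,99.5]); c=f[3:]+f[:3]*(a+b)/2
    A=np.c_[P[:,:2]-P[:,:2].mean(0),np.ones(len(P))]; k=np.linalg.lstsq(A,P[:,2],rcond=None)[0]
    print("spacer top centre",c.round(4),"yaw",np.degrees(np.arctan2(f[1],f[0])).round(2),"pitch",np.degrees(np.arcsin(f[2])).round(2),"len",(b-a).round(4),"slope plane",k.round(3))
    return c,f[:3]
E
python3 - <<'E'
from sp import *
p,d,K,T=load("wrist19.npz");W=cloud(d,K,T)
s=ctrl.get_state();R0=R.from_quat(s["tcp_rot"])
c,f=spacer(p,W,.14,.19,np.array([1,0,0]))
print("centre rel TCP in tool",R0.inv().apply(c-s["eef_pos"]), "dir tool",R0.inv().apply(f))
g=mask(p,(60,70,20),(95,255,255)); z=W[...,2]
m=g&(z>.034)&(z<.046); 
r=cv2.minAreaRect((W[m][:,:2]*1000).astype(np.float32));print("rim",m.sum(),r)
fl=g&(z<.012)&(z>-.004); print(fl.sum(),np.median(W[fl][:,2]))
ts=W[m][:,:2]; ang=np.radians(-8.9);ex=np.array([np.cos(ang),np.sin(ang)]);ey=np.array([-ex[1],ex[0]])
o=np.array([.5115,.3232])
q=(ts-o)@ey; h,bn=np.histogram(q,bins=np.arange(-.11,.11,.004)); print(dict(zip(bn.round(3).tolist(),h.tolist())))
E
```

```text
spacer top centre [0.5149 0.1664 0.1607] yaw 13.0 pitch -0.2 len 0.1289 slope plane [-0.007 -0.     0.161]
centre rel TCP in tool [ 0.04708391 -0.00017085  0.0330954 ] dir tool [ 8.18119986e-01 -4.82426019e-05  5.75047466e-01]
rim 3336 ((511.2865905761719, 322.350341796875), (196.54725646972656, 209.11529541015625), 81.1307601928711)
26183 0.0033865096197286714
{-0.11: 0, -0.106: 0, -0.102: 159, -0.098: 632, -0.094: 14, -0.09: 13, -0.086: 15, -0.082: 13, -0.078: 14, -0.074: 26, -0.07: 53, -0.066: 51, -0.062: 54, -0.058: 49, -0.054: 56, -0.05: 53, -0.046: 51, -0.042: 54, -0.038: 51, -0.034: 52, -0.03: 49, -0.026: 49, -0.022: 50, -0.018: 46, -0.014: 54, -0.01: 51, -0.006: 216, -0.002: 366, 0.002: 56, 0.006: 50, 0.01: 51, 0.014: 51, 0.018: 52, 0.022: 49, 0.026: 50, 0.03: 64, 0.034: 50, 0.038: 51, 0.042: 47, 0.046: 48, 0.05: 52, 0.054: 44, 0.058: 48, 0.062: 46, 0.066: 27, 0.07: 17, 0.074: 16, 0.078: 19, 0.082: 16, 0.086: 19, 0.09: 81, 0.094: 41, 0.098: 0, 0.102: 0}
```

Emit:
servo_tool --increments "-0.06 0 0.085 0.2 -3 0.6 1; -0.12 0 0.17 0.4 -6 1.2 1; -0.18 0 0.255 0.6 -9 1.7 1; -0.18 0 0.255 0.7 -11 1.9 1; -0.18 0 0.255 0.73 -12.7 1.9 1; -0.18 0 0.255 0.73 -12.7 1.9 1; -0.18 0 0.255 0.73 -12.7 1.9 1; -0.18 0 0.255 0.73 -12.7 1.9 1"

```text
time: 22.67
eef_pos: [0.4484, 0.2799, 0.1498]
tcp_rot: [0.953, -0.044, 0.3, 0.013]
contact_force: [0.5, 0.3, -2.5]
opening: 0.2
```

```bash
python3 - <<'E'
from sp import *
n="wrist";i=ctrl.camera_info(n);p,d=ctrl.read_camera(n);W=cloud(d,np.array(i["camera_matrix"]),np.array(i["world_to_cam"]))
cv2.imwrite("pics/wrist20.png",p[:,:,::-1])
s=ctrl.get_state();print(s["qpos"],s["eef_pos"],s["contact_force"],s["opening"]*85)
c,f=spacer(p,W,.12,.18,np.array([1,0,0]))
C=np.array([.504,.2755]); ang=np.radians(-8.9);ex=np.array([np.cos(ang),np.sin(ang)]);ey=np.array([-ex[1],ex[0]])
print("in bay",(c[:2]-C)@ex,(c[:2]-C)@ey)
R0=R.from_quat(s["tcp_rot"]);sh=np.r_[C-c[:2],.084-s["eef_pos"][2]]; print("tool move",R0.inv().apply(sh)*100, "per cm up",R0.inv().apply([0,0,1]))
E
```

```text
[ 0.51682962 -0.10009696  2.26643623 -0.66698619  0.5503981   2.67881888] [0.44845091 0.28336976 0.15033309] [-0.58441752  0.89309533 -1.56876208] 16.74578168707769
spacer top centre [0.5056 0.2746 0.1495] yaw -5.92 pitch -0.67 len 0.1287 slope plane [-0.005  0.002  0.15 ]
in bay 0.0016729752349411964 -0.0006006956389261009
tool move [-3.94606781 -0.03869429  5.3347386 ] per cm up [ 0.5747629  -0.00489741 -0.81830534]
```

View pics/wrist20.png

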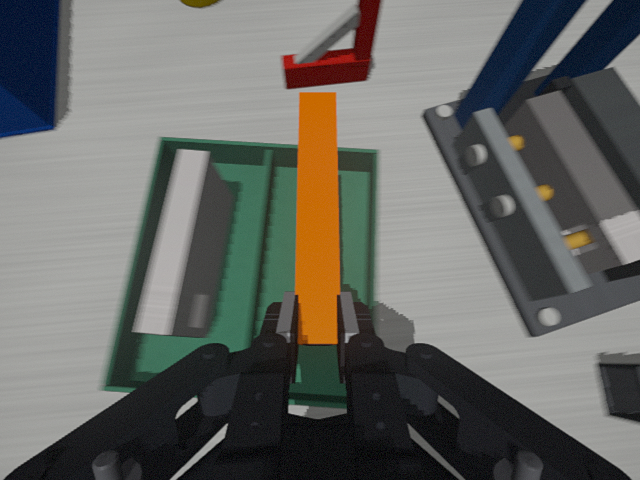

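Joint 6 is close to its limit, so I'll turn the yaw back to about +6°, which still fits the bay easily, and recentre.

```bash
python3 - <<'E'
from mv import *
C=np.array([.504,.2755,0]);psi=6
e=np.array([np.cos(np.radians(psi)),np.sin(np.radians(psi)),0])
s=inc(C-.0576*e+[0,0,.135],down(psi,35),"a")
E
```

```text
a t 22.72 rv [ 0.1067 -0.0019 -0.1606] cm [-0.92  1.41  1.22]
```

Emit:
servo_tool --increments "0.054 0 -0.08 -0.46 0.7 0.6 1; 0.107 0.006 -0.16 -0.9 1.4 1.2 1; 0.107 0.006 -0.16 -0.9 1.4 1.2 1; 0.107 0.006 -0.16 -0.9 1.4 1.2 1; 0.107 0.006 -0.16 -0.9 1.4 1.2 1; 0.107 0.006 -0.16 -0.9 1.4 1.2 1; 0.107 0.006 -0.16 -0.9 1.4 1.2 1"

```text
time: 23.3
eef_pos: [0.4468, 0.2654, 0.1352]
tcp_rot: [0.952, 0.05, 0.303, -0.013]
contact_force: [0.5, 0.4, -1.9]
opening: 0.194
```

```bash
cat > bay.py <<'E'
from sp import *
import sys
n="wrist";i=ctrl.camera_info(n);p,d=ctrl.read_camera(n);W=cloud(d,np.array(i["camera_matrix"]),np.array(i["world_to_cam"]))
cv2.imwrite(f"pics/{sys.argv[1]}.png",p[:,:,::-1])
s=ctrl.get_state();print(s["time"],s["qpos"].round(3) if hasattr(s["qpos"],"round") else s["qpos"],s["eef_pos"],s["contact_force"],s["opening"]*85)
c,f=spacer(p,W,.065,.18,np.array([1,0,0]))
C=np.array([.504,.2755]); ang=np.radians(-8.9);ex=np.array([np.cos(ang),np.sin(ang)]);ey=np.array([-ex[1],ex[0]])
print("in bay",(c[:2]-C)@ex,(c[:2]-C)@ey)
R0=R.from_quat(s["tcp_rot"]);sh=np.r_[C-c[:2],.084-s["eef_pos"][2]]; print("tool move",R0.inv().apply(sh)*100, "per cm up",R0.inv().apply([0,0,1]))
E
python3 bay.py wrist21
```

```text
23.35 [ 0.427 -0.146  2.341 -0.5    0.402  2.301] [0.44669747 0.26546086 0.13508973] [-0.65206818  0.76261462 -2.87637068] 16.97892589234515
spacer top centre [0.504  0.2713 0.1352] yaw 5.54 pitch -0.2 len 0.1288 slope plane [ 0.001 -0.005  0.135]
in bay 0.000684631435102267 -0.00413489692850875
tool move [-2.91669038 -0.44393917  4.1920286 ] per cm up [ 0.57747427  0.0052267  -0.81639216]
```

View pics/wrist21.png

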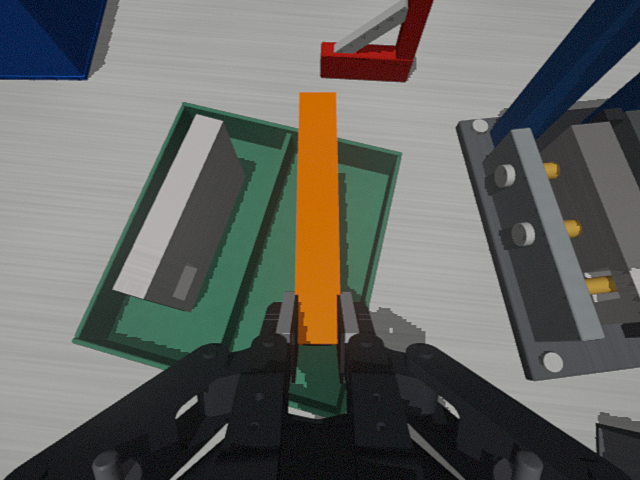

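Emit:
servo_tool --increments "0 0 0 0.5 -0.45 0.35 1; 0 0 0 0.98 -0.45 0.69 1; 0 0 0 0.6 -0.45 1.3 1; 0 0 0 0 -0.45 2.05 1; 0 0 0 -0.46 -0.45 2.73 1; 0 0 0 -0.46 -0.45 2.73 1; 0 0 0 -0.46 -0.45 2.73 1; 0 0 0 -0.46 -0.45 2.73 1"

```text
time: 24.02
eef_pos: [0.4579, 0.2707, 0.1095]
tcp_rot: [0.952, 0.05, 0.302, -0.013]
contact_force: [0.9, 0.3, -2.6]
opening: 0.198
```

```bash
python3 bay.py wrist22
```

```text
24.0667 [ 0.427 -0.062  2.324 -0.587  0.345  2.394] [0.45812818 0.2708437  0.10988289] [-0.30583472  0.41080492 -2.71720494] 16.822438355693798
spacer top centre [0.5151 0.2767 0.1094] yaw 6.38 pitch 0.14 len 0.1288 slope plane [-0.    -0.002  0.109]
in bay 0.010804353580047672 0.0029157868618569288
tool move [-2.40807205 -0.00944145  1.46720801] per cm up [ 0.57734519  0.00548703 -0.81648173]
```

Emit:
servo_tool --increments "0 0 0 -0.3 0 0.42 1; 0 0 0 -0.6 0 0.85 1; 0 0 0 -0.87 0 1.22 1; 0 0 0 -1.1 0 1.55 1; 0 0 0 -1.1 0 1.55 1; 0 0 0 -1.1 0 1.55 1"

```text
time: 24.57
eef_pos: [0.4573, 0.2704, 0.0897]
tcp_rot: [0.952, 0.05, 0.302, -0.013]
contact_force: [-0.6, -0.4, -2.3]
opening: 0.197
```

```bash
python3 bay.py wrist23
```

```text
24.6167 [ 0.427 -0.021  2.33  -0.669  0.307  2.48 ] [0.45758921 0.27048194 0.09015991] [-0.5930413  -1.02671515 -2.18589362] 16.878520929201116
spacer top centre [0.5145 0.2762 0.0895] yaw 5.34 pitch -0.39 len 0.1287 slope plane [-0.002 -0.006  0.09 ]
in bay 0.010239035861895535 0.0023265602674711543
tool move [-1.21240239 -0.04135887 -0.10159864] per cm up [ 0.57635116  0.0059475  -0.8171805 ]
```

Emit:
servo_tool --increments "0 0 0 -0.12 0 0.16 1; 0 0 0 -0.2 0 0.29 1; 0 0 0 -0.29 0 0.41 1; 0 0 0 -0.36 0 0.51 1; 0 0 0 -0.36 0 0.51 1; 0 0 0 -0.36 0 0.51 1; 0 0 0 -0.36 0 0.51 1"

```text
time: 25.2
eef_pos: [0.4577, 0.2705, 0.0841]
tcp_rot: [0.952, 0.05, 0.302, -0.013]
contact_force: [0.0, 0.6, -1.5]
opening: 0.199
```

```bash
python3 bay.py wrist24
```

```text
25.25 [ 0.427 -0.007  2.331 -0.701  0.295  2.513] [0.45770743 0.2704759  0.08422326] [-0.30137489  0.07626894 -2.39559037] 16.45296747024962
spacer top centre [0.5149 0.2764 0.0841] yaw 6.04 pitch -0.04 len 0.1288 slope plane [-0.001 -0.006  0.084]
in bay 0.010638084706242607 0.0025890608479948868
tool move [-0.90702334 -0.02255574 -0.61320401] per cm up [ 0.57674665  0.00580618 -0.81690244]
```

Emit:
servo_tool --increments "0 0 0 -0.06 0 0.08 1; 0 0 0 -0.12 0 0.16 1; 0 0 0 -0.12 0 0.16 1; 0 0 0 -0.12 0 0.16 1"

```text
time: 25.58
eef_pos: [0.4582, 0.2707, 0.0834]
tcp_rot: [0.952, 0.05, 0.303, -0.013]
contact_force: [-4.1, -1.8, 5.3]
opening: 0.195
```

```bash
python3 bay.py wrist25
```

```text
25.6333 [ 0.427 -0.004  2.331 -0.712  0.292  2.525] [0.45828613 0.27076407 0.08340739] [-3.81161791 -1.5915725   6.2354104 ] 17.04506632381755
spacer top centre [0.5152 0.2766 0.0834] yaw 5.67 pitch -0.13 len 0.1283 slope plane [-0.    -0.006  0.083]
in bay 0.010924794519178044 0.002837948088451155
tool move [-0.88650912 -0.00544073 -0.7011667 ] per cm up [ 0.57833971  0.00562024 -0.81577668]
```

It is standing on the floor with 6 N of support. Releasing.

Emit:
servo_tool --increments "0 0 0 0 0 0 1; 0 0 0 0 0 0 1; 0 0 0 0 0 0 4.5; 0 0 0 0 0 0 4.5; 0 0 0 0 0 0 4.5; 0 0 0 0 0 0 4.5; 0 0 0 0 0 0 4.5; 0 0 0 0 0 0 4.5"

```text
time: 26.3
eef_pos: [0.4576, 0.2705, 0.0821]
tcp_rot: [0.952, 0.05, 0.302, -0.013]
contact_force: [-1.1, 0.0, 0.8]
opening: 0.525
```

```bash
python3 bay.py wrist26
```

```text
26.35 [ 4.270e-01 -2.000e-03  2.332e+00 -7.120e-01  2.910e-01  2.525e+00] [0.45761779 0.27044474 0.08209012] [-0.23670073 -0.23867221  0.1744211 ] 44.84216121507862
spacer top centre [0.5149 0.2761 0.0833] yaw 5.56 pitch -0.11 len 0.1289 slope plane [ 0.    -0.     0.083]
in bay 0.010703639626765975 0.0022354463902805486
tool move [-0.78177089 -0.05726011 -0.78592817] per cm up [ 0.57661204  0.0058479  -0.81699716]
```

View pics/wrist26.png

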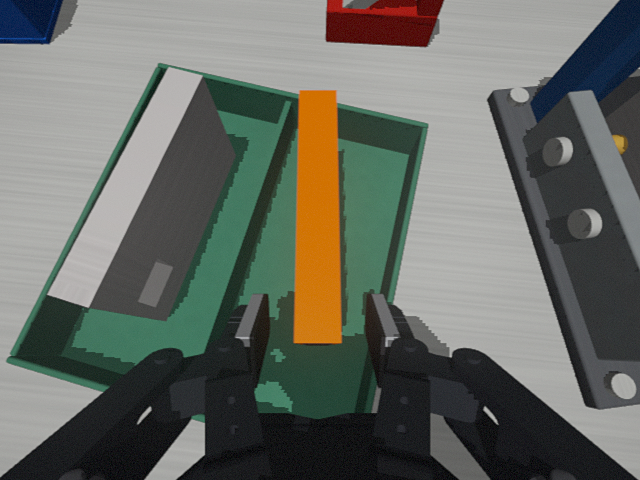

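The spacer is standing free, at columns 297–340. I'll retreat straight up.

Emit:
servo_tool --increments "0 0 0 0.87 0 -1.2 4.5; 0 0 0 2.3 0 -3.3 4.5; 0 0 0 4 0 -5.7 4.5; 0 0 0 5.8 0 -8.2 4.5; 0 0 0 6.9 0 -9.8 4.5; 0 0 0 6.9 0 -9.8 4.5; 0 0 0 6.9 0 -9.8 4.5; 0 0 0 6.9 0 -9.8 4.5"

```text
time: 27.02
eef_pos: [0.4567, 0.2707, 0.2006]
tcp_rot: [0.952, 0.05, 0.301, -0.012]
contact_force: [-0.3, -0.4, -0.5]
opening: 0.531
```

```bash
python3 bay.py wrist27; python3 - <<'E'
from mv import *
from h import *
for n in ["top","scene"]:
    i=ctrl.camera_info(n);p,d=ctrl.read_camera(n)
    np.savez(n+"27.npz",p=p,d=d,**{k:np.array(v) for k,v in i.items()})
    cv2.imwrite(f"pics/{n}27.png",p[:,:,::-1])
p,d,K,T=load("scene27.npz");W=cloud(d,K,T);z=W[...,2];hsv=cv2.cvtColor(p,cv2.COLOR_RGB2HSV)
roi=np.zeros(d.shape,bool); roi[285:365,190:275]=1
g=roi&(z>.034)&(z<.056)&(hsv[...,1]<60);print("drift",g.sum(),W[g].mean(0),W[g][:,2].max())
# compare with start
for n in ("top","scene"):
    a=load(n+"0.npz")[0].astype(int);b=load(n+"27.npz")[0].astype(int);df=(abs(a-b).max(2)>60).astype(np.uint8)
    nn,l,st,ce=cv2.connectedComponentsWithStats(df);print(n,[(ce[k].round().tolist(),int(st[k,4])) for k in range(1,nn) if st[k,4]>25])
E
```

```text
27.0667 [ 0.428 -0.228  2.272 -0.373  0.544  2.159] [0.45638136 0.27062087 0.19983888] [-0.4812417  -0.66106865  1.15895275] 44.921379648863855
spacer top centre [0.5147 0.2759 0.0833] yaw 5.96 pitch -0.08 len 0.1289 slope plane [-0.001  0.     0.083]
in bay 0.010473868240880407 0.0020479998479716937
tool move [-7.51946524 -0.15171172  8.87468568] per cm up [ 0.57387159  0.00702386 -0.81891518]
drift 450 [ 0.48232245 -0.37595583  0.04546683] 0.05229034498265285
top [([191.0, 234.0], 374), ([281.0, 246.0], 66), ([232.0, 313.0], 3621), ([162.0, 268.0], 205), ([187.0, 267.0], 268), ([181.0, 394.0], 15138), ([438.0, 398.0], 35132), ([497.0, 336.0], 1498)]
scene [([131.0, 9.0], 69), ([151.0, 8.0], 387), ([291.0, 23.0], 564), ([118.0, 14.0], 34), ([242.0, 15.0], 29), ([48.0, 84.0], 78), ([24.0, 113.0], 47), ([11.0, 119.0], 91), ([264.0, 130.0], 2064), ([382.0, 134.0], 332), ([186.0, 129.0], 49), ([400.0, 138.0], 64), ([2.0, 150.0], 58), ([252.0, 162.0], 417), ([412.0, 185.0], 161), ([307.0, 196.0], 1675), ([20.0, 206.0], 129), ([3.0, 213.0], 155), ([211.0, 206.0], 97), ([251.0, 239.0], 3554), ([23.0, 231.0], 268), ([355.0, 223.0], 99), ([165.0, 293.0], 2730), ([120.0, 315.0], 188), ([102.0, 341.0], 1018), ([12.0, 326.0], 27)]
```

View pics/scene27.png

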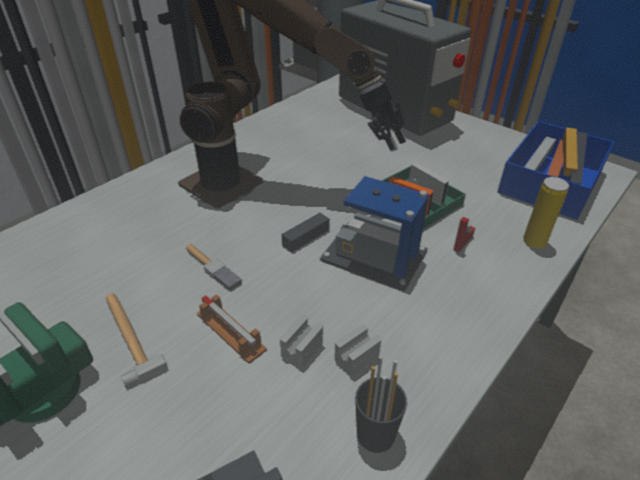

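View pics/wrist27.png

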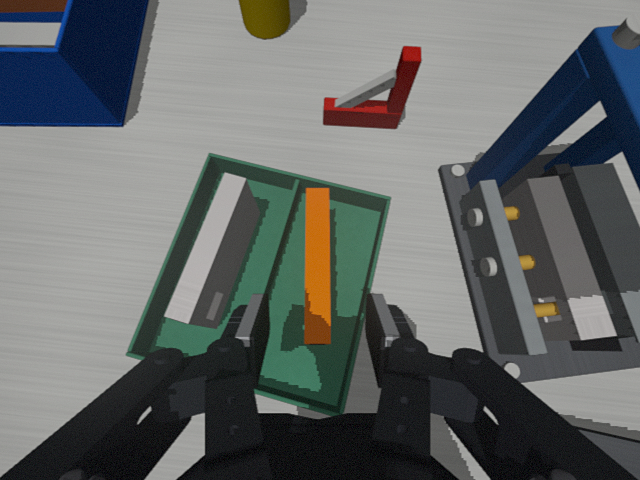

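The spacer stands upright in the bay (10 mm along, 2 mm across from its centre). The drift lies level in its rest, the bystanders look unmoved, and the arm is clear. Handing in.

```bash
python3 - <<'E'
from plant import ctrl
print(ctrl.sign_off())
E
```

```text
the job is handed in; nothing more can be done
None
```

The spacer is free and standing upright in the empty bay, and the job is handed in at about 27 s of the 72 s allowed. No verdict was reported.

**What I did:**
- **Pin:** I pushed it through from the yellow-framed side with the drift, about 68 mm into the bore. There the force rose from 10 N to 26 N and it moved no further.
- **Drift:** It is back in both notches of its rest. Its mean position in the scene view is within about 1 mm of where it started.
- **Spacer:** I gripped it at 120 N with a 35° lean, drew it up 68 mm and slightly back, then took it out sideways. I let go only once the floor carried it, at about 6 N.

**Last checks:**
- **Spacer position:** It is 10 mm along and 2 mm across from the bay centre, with its top level to about 0.1°.
- **Spacer height:** The top read 83.3 mm against an expected 84 mm, within the calibration error.
- **Surroundings:** The arm touches nothing. The bystanders look unmoved in the last scene picture, but I did not measure them one by one.

**What went less well:**
- **First lowering of the drift:** The arm had not settled (about 2 mm off to the side), so the drift caught a post of the rest. The force reading was about 70 N, under the 120 N limit. I backed off and the second, slower try went in cleanly.
- **Joint 3:** It read 2.484 against the stated 2.48 limit during the approach to the spacer, so the hover pose was only partly reached. I moved outward from there.
- **Spacer angle:** It stands about 15° off the tray's long axis. I turned it back on purpose because joint 6 was close to its limit.

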